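# Swing out the folding hook and hang up the scroll pattern

## Robot

A 6-joint arm with a two-finger parallel gripper is mounted at the origin on the work surface. World frame = base frame: x ahead of the robot, y to its left, z up, the work surface at z = 0. Lengths are in m, angles in rad, forces in N, time in s.
With the tool pointing down it reaches from about 0.25 to 0.8 m from the base axis. Payload 8.5 kg.
Tool frame: the origin (TCP) lies on the centre line of the jaws, within the pads' length; the fingertips stand 22 mm ahead of it and the grasp point (between the pads) lies 3 mm ahead of it; z points along the fingers, y is the direction in which the jaws open and shut (so a half turn about z gives the same grasp; the last joint's range is limited). The gripper opens to 85 mm and grips with 20 to 120 N. Pads are 22 mm wide; open, the fingers measure 114 mm over their backs; the gripper's body (76 mm by 85 mm) begins 54 mm behind the grasp point. The pads swing forward as they close: fully open they stand 13 mm farther back than shut.
Start: joints at [1.218, 0.238, -0.013, 1.319, 0, 1.571], TCP at [0.181, 0.493, 0.253] pointing down, gripper open.
Joint ranges: [-2.66, 2.66], [-1.03, 1.9], [-1.14, 1.46], [-1.82, 2.27], [-1.45, 1.34], [-3.14, 3.14]. Speed limits (rad/s): [2.22, 2.22, 2.79, 3.14, 3.14, 3.14].

## Interface

Orientations are given as [roll, pitch, yaw] about the fixed x, y, z axes, in that order (R = Rz(yaw) Ry(pitch) Rx(roll)).
In Python, from station import bot gives the robot as it stands. The module is installed in compiled form; this text tells all that it offers.
- The arm moves only by the tool carry_out, never from a script. Its argument "increments" is a list of rows, each a list of 5 numbers: the closure, from -1 (fully open) to 1 (shut), then the shift along the tool's x, y, z in units of 50 mm (1.0 is 50 mm), then the turn about the tool's z in units of 8 degrees (1.0 is 8 degrees). A call has 1 to 12 rows; each row shifts and turns the commanded pose from where the row before left it, along the tool's axes as they then stand; what a row does not reach is not made up. A row lasts 1/10 s, in which the tool goes at most 50 mm and 8.59 degrees, less where a joint would pass 70% of its speed; a pose out of reach is approached as far as the arm can. A call is refused whole if a number of a shift passes 1 or a number of a turn 1, either way. A call with a gripper value outside its range is refused whole. The fingers move at their own pace and stop on an object; "force" is the grip in N (left out, the last holds). Time passes only in rows, so rows that do not move let the fingers close. It gives the time, the measured TCP pose, the force and the opening at its end, in the units of the state.
- bot.get_state(): the state, without advancing time (a new reading comes with each control period).
- bot.grab_frame(name): name is "side" or "top"; returns (picture, depth): 420x560x3 uint8, red, green, blue; 420x560 float32, m along the optical axis (not along the pixel's ray), 0 where there is no reading.
- bot.camera_info(name): a dict with "K" (3x3 intrinsics, pixels), "cam_to_world" (4x4, takes a point from camera to world coordinates). Camera axes: x right, y up, looking along -z (the intrinsics and any distortion apply to the point x, -y, -z); pixel columns grow to the right and rows downward; lengths in m; the calibration is good to about 2 mm. A picture is of the moment at which its call begins. camera_info takes no time and is no camera call.
- bot.finish_job(): hands the job in, once; it reports no verdict.
The state is a dict: "clock": time; "joints": joint angles; "joint_vel": joint speeds; "tau": joint torques, N m; "tool_pos": TCP position; "orientation": TCP orientation; "ft_force": force on the tool from outside, world axes, zero at the start; "torque": the same for the moment, N m; "gripper_width": finger opening in m.
Only numpy, scipy, OpenCV 4.12 (cv2) and the standard library are available. Lean on these libraries where they do the work, as an engineer would, in place of code of your own. Each camera call takes 0.05 s, during which the arm holds its last target.

## Task

Swing the folded steel hook on the wooden side board right out to its stop, square to the board. Then take the tall scroll pattern, the one with the hanging slot, out of the slotted stand and hang it on the hook, well in behind the upturned end, and let it go. The old hook's arm is bent a little up or down, so feel for it, and pass the pattern on and lower it gently without forcing or dropping it; leave everything else where it is.

Things in the scene. Friction and masses are not known exactly. Their poses are not given: they have to be found in the camera images.
- board: Dark wooden side board fixed on the bench, 420 mm long (its y), 24 thick (its x), 216 high; origin: centre of its underside, z up. Its front face (x = -12 mm) looks along its -x and carries the hook at y = +45 mm. Try square and marking knife fixed low on the face at y = +80 to +205 mm stand out 12 mm.
- hook_pin (a point): Point on the hook's vertical hinge pin, 18 mm before the board's face, 210 mm above the bench; axes as the board's. The arm's axis starts here: round steel bar, 8 mm diameter, 90 mm out to an upright prong of the same bar (prong's top 22 mm above the arm's axis). Folded it lies along the board's -y, fully out along the board's -x. Hinge barrels: 15 mm diameter, up to 8 mm above the arm's axis.
- hook (a joint): Hook's angle about its pin, rad: 0 folded, 1.571 fully out at its stop; clockwise from above. Friction 0.3 N m (3.5 N at the prong); stays where left. The arm is bent: it rises or drops from level, straight from the pin, by up to 0.18 rad (16 mm at the prong), stiff, not measured. Prong can be pinched from above by fingers closing along the arm (one finger is then over the arm).
- stand: Dark wooden block fixed on the bench, 190 mm (its x) by 85 mm (its y), 39 mm high; origin: centre of its underside. Three slots run across it along y at x = -62, 0 and +62 mm, each 14 mm wide with its floor 15 mm above the bench; a pattern stands on edge in each.
- pattern_center (a point): Centre of the tall scroll pattern (half-way up, mid-thickness). Pale wood, 0.12 kg, 12 mm thick (its x), 155 high (its z), 110 wide (its y) at two volutes low down; above them a plain head 44 mm wide with the hanging slot, whose top 38 mm is solid and can be pinched across the thickness from above. It stands upright in one of the stand's three slots, which one varies.
- pattern_slot (a point): Middle of the top end of the pattern's hanging slot, 38 mm below the top edge, 39.5 above its centre; axes as the pattern's. The slot goes through the thickness, 16 mm wide (y), 32 high downward from here, corners cut by 4 mm. Bar and prong are 26 mm high together, so it passes over the prong level with 3 mm spare above and below (2 at the full bend), then is lowered onto the arm.
- pattern: The same pattern; origin: centre of its bottom edge; x across the thickness, z up.
- pattern_b: Shorter scroll pattern with two volutes and no hanging slot, 86 mm high, in another slot of the stand. Leave alone.
- pattern_c: Shorter pattern with a single volute and no hanging slot, 90 mm high, in another slot of the stand. Leave alone.
- mallet: Carver's round wooden mallet standing on its head, 86 mm diameter, 210 mm high. Leave alone.
- gouge_a: Wide carving gouge lying down, about 250 mm long. Leave alone.
- gouge_b: Narrow carving gouge lying down, about 260 mm long. Leave alone.
- scroll: Carved pale wooden scroll lying flat, about 140 mm long, 30 mm high. Leave alone.
- wax_tin: Low round steel tin, 68 mm diameter, 45 mm high. Leave alone.
- oilstone: Grey oilstone in a wooden base, 190 x 60 x 34 mm. Leave alone.

How it is judged:
On the way, in this order (a step that is already met when the one before it is completed fails the run):
1. the hook is swung right out, square to the board, with the pattern still standing in the stand (value of joint hook above 1.48 rad and distance of pattern from where it was at the start of the episode below 0.03 m), for 0.2 s.
2. the pattern is on the hook's arm, behind the prong (x of pattern_slot in the frame of hook_pin between -0.08 and -0.014 m and y of pattern_slot in the frame of hook_pin between -0.015 and 0.015 m and z of pattern_slot in the frame of hook_pin between -0.016 and 0.045 m and value of joint hook above 1.43 rad), for 0.1 s.
At the end, for the whole second after the job is handed in: The hook is still out (over 1.43 rad) and the released pattern hangs at rest on its arm: slot top 14 to 80 mm out from the pin (behind the prong), within 15 mm of the square-out line, 16 mm below to 22 mm above the unbent arm axis, within 0.35 rad of upright, borne by the hook (value of joint hook above 1.43 rad and x of pattern_slot in the frame of hook_pin between -0.08 and -0.014 m and y of pattern_slot in the frame of hook_pin between -0.015 and 0.015 m and z of pattern_slot in the frame of hook_pin between -0.016 and 0.022 m and angle between pattern's own z axis and vertical below 0.35 rad and contact force between pattern and board above 0.3 N and linear speed of pattern below 0.03 m/s); the robot touches nothing.
It fails at once if the pattern is forced or dropped on the hook or board (more than 12 N) (contact force between pattern and board above 12 N).
It fails at once if the hook is slammed (swung faster than 3 rad/s) (velocity of joint hook above 3 rad/s).
It fails at once if another pattern, a tool or other bystander is disturbed (moved more than 25 mm) (distance of any of pattern_b, pattern_c, mallet, gouge_a, gouge_b, scroll, wax_tin, oilstone from where it was at the start of the episode above 0.025 m).
It also fails if it takes over 72 s, if anything falls off the work surface, if the arm or the gripper's body presses on something with over 40 N, if the wrist force passes 120 N, or if a joint passes its speed limit or range.

## Working session

There is one attempt and no reset: what is moved stays moved. The work goes in short steps, Python scripts to look and compute and a tool call to move; the robot and the scene stay as the last step left them, time stands still between calls to the robot, and variables do not carry over. Pictures are saved under pics/ and viewed, and the job is handed in when it is done.

Besides the shell and the picture viewer there is one more tool, called after "Emit:" by a JSON object that holds its "fn" and its "kwargs". carry_out: Moves the arm, as the interface text tells. Its arguments: {"type":"object","properties":{"increments":{"type":"array","items":{"type":"array","items":{"type":"number"}}},"force":{"type":"number"}},"required":["increments"]}

```bash
mkdir -p pics; ls; cat > h.py <<'E'
import numpy as np,cv2
from station import bot
def grab(n):
    im,d=bot.grab_frame(n); np.savez(''+n+'.npz',im=im,d=d); return im,d
def load(n):
    z=np.load(''+n+'.npz'); return z['im'],z['d']
def w(n,u,v,d=None):
    if d is None: d=load(n)[1][int(round(v)),int(round(u))]
    c=bot.camera_info(n);K=np.array(c['K']);T=np.array(c['cam_to_world'])
    p=np.array([(u-K[0,2])/K[0,0]*d,-(v-K[1,2])/K[1,1]*d,-d,1]);return (T@p)[:3]
def cloud(n):
    im,d=load(n);c=bot.camera_info(n);K=np.array(c['K']);T=np.array(c['cam_to_world'])
    v,u=np.mgrid[:d.shape[0],:d.shape[1]]
    P=np.stack([(u-K[0,2])/K[0,0]*d,-(v-K[1,2])/K[1,1]*d,-d,np.ones_like(d)],-1)@T.T
    return P[...,:3]
def crop(n,x0,y0,x1,y1,s,f):
    im=load(n)[0][y0:y1,x0:x1]
    cv2.imwrite('pics/'+f,cv2.resize(im[...,::-1],None,fx=s,fy=s,interpolation=cv2.INTER_CUBIC))
E
python3 - <<'E'
from h import *
np.set_printoptions(precision=4,suppress=True)
for n in('side','top'):
    grab(n);crop(n,0,0,560,420,1,n+'0.png');c=bot.camera_info(n);print(c)
print(bot.get_state())
E
```

```text
pics
{'K': array([[379.4176,   0.    , 279.7204],
       [  0.    , 379.4176, 206.0109],
       [  0.    ,   0.    ,   1.    ]]), 'cam_to_world': array([[-0.9995,  0.017 , -0.0253,  0.5596],
       [-0.0302, -0.6752,  0.737 ,  0.6982],
       [-0.0046,  0.7374,  0.6754,  0.7398],
       [ 0.    ,  0.    ,  0.    ,  1.    ]])}
{'K': array([[470.4541,   0.    , 275.5287],
       [  0.    , 470.4541, 210.3919],
       [  0.    ,   0.    ,   1.    ]]), 'cam_to_world': array([[ 0.009 ,  0.9853, -0.1704,  0.3515],
       [-0.9999,  0.0099,  0.0044,  0.0419],
       [ 0.006 ,  0.1704,  0.9854,  1.3676],
       [ 0.    ,  0.    ,  0.    ,  1.    ]])}
{'clock': 0.1, 'joints': array([ 1.218 ,  0.2388, -0.0142,  1.3192,  0.    ,  1.5708]), 'joint_vel': array([-0.0014, -0.0001,  0.0016,  0.0006,  0.0005,  0.0007]), 'tau': array([  0.0006, -53.9723,  34.6999,   0.0134,   0.    ,  -0.    ]), 'tool_pos': array([0.1813, 0.4924, 0.2527]), 'orientation': array([-3.1403, -0.    ,  2.7888]), 'ft_force': array([ 0.618 , -0.0761,  0.8994]), 'torque': array([ 0.0573,  0.0023, -0.0079]), 'gripper_width': 0.08528195487309043}
```

View pics/side0.png

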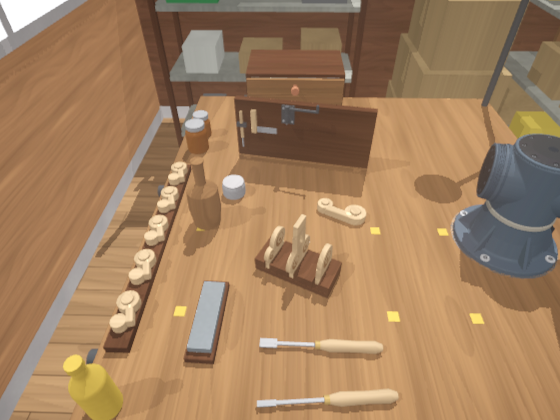

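View pics/top0.png

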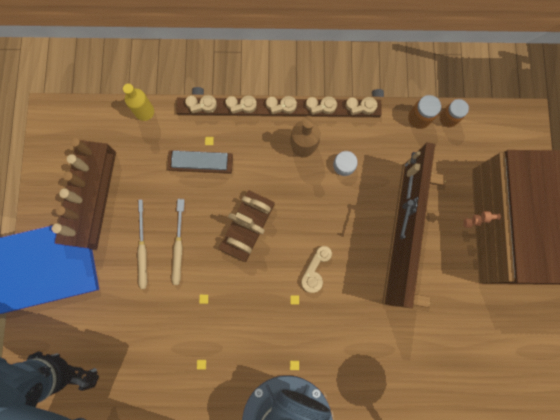

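```bash
python3 - <<'E'
from h import *
crop('side',220,80,390,170,4.5,'s1.png');crop('side',240,200,360,300,6,'s2.png')
crop('top',380,140,440,310,3.5,'t1.png');crop('top',215,185,280,265,7,'t2.png')
E
```

```text
(no output)
```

View pics/s1.png

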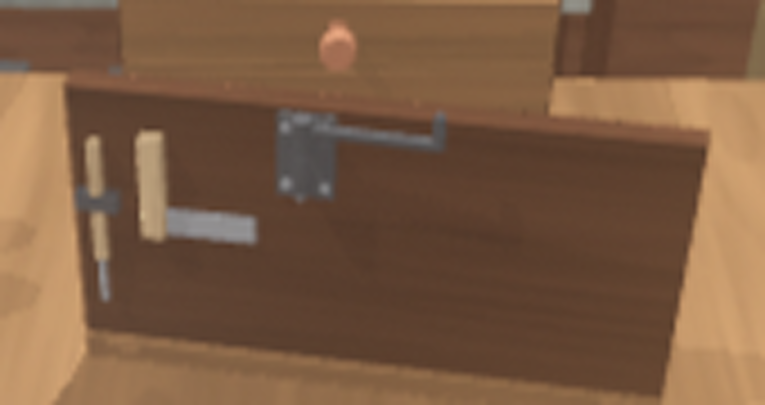

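View pics/s2.png

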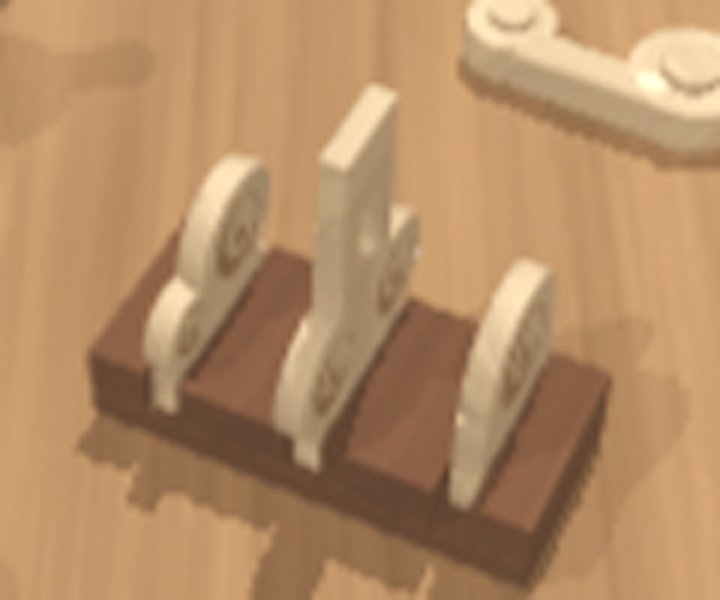

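View pics/t1.png

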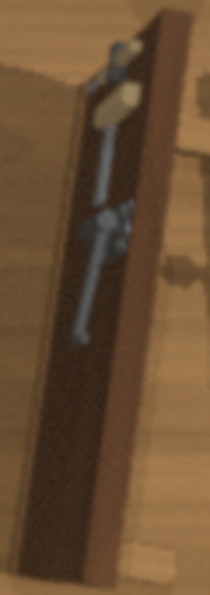

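View pics/t2.png

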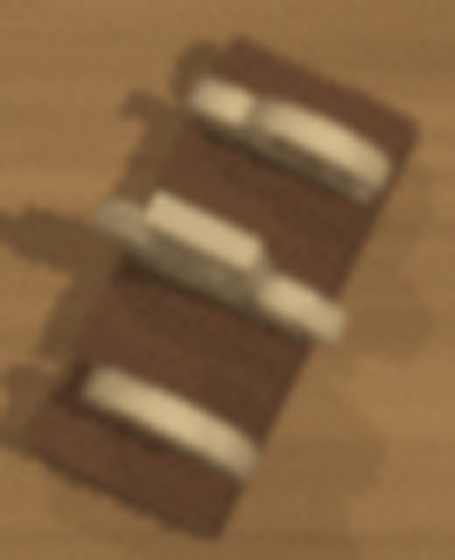

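```bash
cat > m.py <<'E'
from h import *
np.set_printoptions(precision=4,suppress=True)
for n,(a,b,c,d) in dict(side=(225,90,390,175),top=(375,135,445,315)).items():
    P=cloud(n)[b:d,a:c].reshape(-1,3)
    # board top
    t=P[(P[:,2]>.205)&(P[:,2]<.232)]
    print(n,len(t),t.min(0),t.max(0))
    pts=t[:, :2].astype(np.float32)
    r=cv2.minAreaRect(pts);print(r, cv2.boxPoints(r), np.median(t[:,2]))
P=cloud('side')[90:175,225:390].reshape(-1,3)
f=P[(P[:,2]>.03)&(P[:,2]<.2)]
f=f[(f[:,0]>.2)&(f[:,0]<.7)]
A=np.c_[f[:,0],np.ones(len(f))]
msk=np.ones(len(f),bool)
for i in range(15):
    k=np.linalg.lstsq(A[msk],f[msk,1],rcond=None)[0];res=f[:,1]-A@k;msk=abs(res)<max(.004,.03*.7**i)
print('front y=kx+c',k,msk.sum(),'ang',np.arctan(k[0]))
E
python3 m.py
```

```text
side 1052 [ 0.3155 -0.3646  0.205 ] [ 0.7301 -0.2655  0.2313]
((0.5260010361671448, -0.3027370572090149), (0.05866207554936409, 0.41890186071395874), 79.11219024658203) [[ 0.3148 -0.292 ]
 [ 0.7261 -0.3711]
 [ 0.7372 -0.3135]
 [ 0.3259 -0.2344]] 0.2133820261115948
top 1932 [ 0.3182 -0.3667  0.205 ] [ 0.7329 -0.2709  0.2317]
((0.5271109342575073, -0.3056323528289795), (0.055353786796331406, 0.41963544487953186), 79.72583770751953) [[ 0.3157 -0.2954]
 [ 0.7286 -0.3703]
 [ 0.7385 -0.3158]
 [ 0.3256 -0.241 ]] 0.21490570185512514
front y=kx+c [-0.1805 -0.2112] 5550 ang -0.17859980887938606
```

```bash
python3 - <<'E'
from h import *
np.set_printoptions(precision=4,suppress=True)
# pattern top & stand from both
for n,(a,b,c,d) in dict(side=(240,200,360,300),top=(215,180,280,270)).items():
    P=cloud(n)[b:d,a:c].reshape(-1,3)
    for lo,hi,nm in((.160,.182,'top'),(.034,.044,'stand')):
        t=P[(P[:,2]>lo)&(P[:,2]<hi)]
        r=cv2.minAreaRect(t[:,:2].astype(np.float32));print(n,nm,len(t),np.median(t,0),r)
# front/right: print points of hook in side
im,d=load('side');P=cloud('side')
k=None
for v in range(103,116):
    print(v,[tuple(np.round(P[v,u]*1000).astype(int)) for u in range(280,322,3)])
E
```

```text
side top 110 [0.5385 0.126  0.1684] ((0.53853839635849, 0.12301912903785706), (0.04220768064260483, 0.01202950719743967), 64.03255462646484)
side stand 1492 [0.5215 0.1328 0.038 ] ((0.5384730696678162, 0.12238764762878418), (0.0875941589474678, 0.19052906334400177), 64.52440643310547)
top top 83 [0.5384 0.118  0.1687] ((0.5388151407241821, 0.11895439773797989), (0.04397723823785782, 0.01241803914308548), 64.521240234375)
top stand 1246 [0.5292 0.1203 0.0385] ((0.538909375667572, 0.11875803023576736), (0.08582251518964767, 0.1899167001247406), 64.53330993652344)
103 [(np.int64(592), np.int64(-320), np.int64(214)), (np.int64(583), np.int64(-320), np.int64(214)), (np.int64(574), np.int64(-320), np.int64(214)), (np.int64(566), np.int64(-318), np.int64(215)), (np.int64(557), np.int64(-324), np.int64(213)), (np.int64(548), np.int64(-322), np.int64(213)), (np.int64(540), np.int64(-321), np.int64(214)), (np.int64(531), np.int64(-321), np.int64(214)), (np.int64(522), np.int64(-320), np.int64(215)), (np.int64(513), np.int64(-319), np.int64(215)), (np.int64(505), np.int64(-323), np.int64(214)),
[... 7567 characters left out ...]
(-295), np.int64(193))]
115 [(np.int64(592), np.int64(-319), np.int64(176)), (np.int64(583), np.int64(-315), np.int64(178)), (np.int64(574), np.int64(-289), np.int64(193)), (np.int64(565), np.int64(-308), np.int64(182)), (np.int64(556), np.int64(-307), np.int64(183)), (np.int64(548), np.int64(-310), np.int64(181)), (np.int64(539), np.int64(-310), np.int64(181)), (np.int64(530), np.int64(-307), np.int64(183)), (np.int64(521), np.int64(-304), np.int64(185)), (np.int64(512), np.int64(-304), np.int64(185)), (np.int64(504), np.int64(-305), np.int64(185)), (np.int64(495), np.int64(-302), np.int64(186)), (np.int64(486), np.int64(-300), np.int64(188)), (np.int64(478), np.int64(-297), np.int64(189))]
```

```bash
python3 - <<'E'
from h import *
np.set_printoptions(precision=4,suppress=True)
P=cloud('top')[135:315,375:445].reshape(-1,3)
bd=np.deg2rad(-10.3)
for n,(a,b,c,d) in dict(side=(225,90,390,175),top=(375,135,445,315)).items():
    P=cloud(n)[b:d,a:c].reshape(-1,3)
    t=P[(P[:,2]>.208)&(P[:,2]<.222)]
    t=t[(t[:,1]+.1805*t[:,0]+.2112)<.004]
    r=cv2.minAreaRect(t[:,:2].astype(np.float32));print(n,len(t),r)
    # per-x-bin back & front edges
    e=[]
    for x in np.arange(.34,.70,.02):
        s=t[abs(t[:,0]-x)<.01]; e.append((x,s[:,1].min(),s[:,1].max()))
    e=np.array(e);print('back',np.polyfit(e[:,0],e[:,1],1),'front',np.polyfit(e[:,0],e[:,2],1))
im,d=load('top');P=cloud('top')
for v in range(194,244,3):
    print(v,[ '%d,%d,%d'%tuple(np.round(P[v,u]*1000)) for u in range(400,418)])
E
```

```text
side 799 ((0.5231522917747498, -0.31720536947250366), (0.03043719194829464, 0.4189618229866028), 79.67510986328125)
back [-0.1807 -0.2348] front [-0.1837 -0.206 ]
top 1715 ((0.5247333645820618, -0.3187487721443176), (0.028693517670035362, 0.41963544487953186), 79.72583770751953)
back [-0.1798 -0.2385] front [-0.1784 -0.2127]
194 ['636,-327,23', '634,-328,33', '633,-328,41', '631,-329,48', '628,-328,62', '625,-327,76', '623,-326,88', '619,-324,107', '615,-322,124', '613,-322,132', '613,-324,135', '611,-324,142', '609,-323,153', '608,-324,160', '605,-322,174', '603,-322,182', '602,-323,188', '600,-323,198']
197 ['627,-327,24', '624,-325,42', '622,-325,52', '620,-326,59', '617,-325,72', '616,-325,81', '612,-323,99', '607,-319,121', '606,-320,129', '606,-323,128', '605,-324,131', '603,-323,146', '600,-321,160', '598,-322,166', '596,-320,179', '594,-321,187', '589,-316,211', '589,-318,211']
200 ['617,-325,30', '615,-326,38', '612,-324,56', '610,-323,68', '609,-325,72', '606,-323,88', '604,-323,98', '602,-322,109', '600,-323,116', '581,-297,214', '580,-299,217', '580,-301,216', '589,-317,1
[... 3447 characters left out ...]
8', '492,-302,202', '491,-303,207', '490,-304,213', '490,-306,214', '490,-308,214', '490,-311,213', '491,-314,211']
239 ['496,-303,95', '495,-303,104', '494,-302,117', '493,-303,124', '491,-302,137', '490,-302,146', '489,-302,156', '488,-301,170', '487,-302,176', '486,-301,188', '485,-302,191', '483,-300,208', '483,-300,214', '482,-302,218', '482,-304,217', '483,-308,215', '483,-311,214', '483,-314,211']
242 ['487,-301,101', '486,-302,107', '485,-301,122', '484,-300,135', '483,-301,139', '482,-301,150', '481,-300,163', '480,-300,172', '479,-301,178', '478,-301,187', '477,-300,198', '476,-299,208', '475,-299,217', '475,-303,214', '475,-305,215', '475,-308,214', '475,-309,219', '476,-313,213']
```

```bash
cat > p.py <<'E'
import numpy as np,sys,json
from h import bot
def plan(wps,clo,nd=2):
    # wps: list of (x,y,z,yawdeg,nrows), from measured state; prints rows rounded, tracking rounding
    s=bot.get_state(); p=np.array(s['tool_pos'],float); yaw=float(np.degrees(s['orientation'][2]))
    rows=[]
    for (x,y,z,yw,n) in wps:
        p0=p.copy();y0=yaw; t=np.array([x,y,z]); dy=(yw-y0)
        for i in range(1,n+1):
            q=p0+(t-p0)*i/n; yq=y0+dy*i/n
            d=q-p; a=np.radians(yaw)
            X=np.array([np.cos(a),np.sin(a),0]);Y=np.array([np.sin(a),-np.cos(a),0])
            r=np.round([d@X/.05,d@Y/.05,-d[2]/.05,-(yq-yaw)/8],nd)+0.
            p=p+.05*(r[0]*X+r[1]*Y-r[2]*np.array([0,0,1]));yaw-=8*r[3]
            rows.append([clo]+[float(v) for v in r])
    print('end',p,yaw,'max',np.abs(np.array(rows))[:,1:].max(0))
    for i in range(0,len(rows),12): print(json.dumps(rows[i:i+12]))
def st():
    s=bot.get_state();np.set_printoptions(precision=4,suppress=True)
    print(s['clock'],s['tool_pos'],np.degrees(s['orientation']),'F',s['ft_force'],'T',s['torque'],'w',s['gripper_width'],'j',s['joints'])
E
python3 -c "
from p import *
plan([(.22,.40,.33,159.8,5),(.4885,-.2725,.33,255.3,31)],0.3)"
```

```text
end [ 0.48839965 -0.2726      0.33022109] 255.30739347851545 max [0.36 0.47 0.31 0.39]
[[0.3, -0.27, -0.29, -0.31, 0.0], [0.3, -0.28, -0.3, -0.31, 0.0], [0.3, -0.27, -0.29, -0.31, 0.0], [0.3, -0.27, -0.29, -0.31, 0.0], [0.3, -0.27, -0.3, -0.31, 0.0], [0.3, -0.31, -0.35, 0.0, -0.39], [0.3, -0.3, -0.36, 0.0, -0.38], [0.3, -0.27, -0.38, 0.0, -0.39], [0.3, -0.25, -0.39, 0.0, -0.38], [0.3, -0.23, -0.41, 0.0, -0.39], [0.3, -0.21, -0.42, 0.0, -0.38], [0.3, -0.19, -0.43, 0.0, -0.39]]
[[0.3, -0.16, -0.43, 0.0, -0.38], [0.3, -0.14, -0.45, 0.0, -0.39], [0.3, -0.12, -0.45, 0.0, -0.38], [0.3, -0.09, -0.46, 0.0, -0.39], [0.3, -0.06, -0.46, 0.0, -0.38], [0.3, -0.04, -0.47, 0.0, -0.39], [0.3, -0.02, -0.46, 0.0, -0.38], [0.3, 0.01, -0.47, 0.0, -0.39], [0.3, 0.03, -0.47, 0.0, -0.38], [0.3, 0.06, -0.46, 0.0, -0.39], [0.3, 0.09, -0.46, 0.0, -0.38], [0.3, 0.11, -0.45, 0.0, -0.39]]
[[0.3, 0.13, -0.45, 0.0, -0.38], [0.3, 0.16, -0.44, 0.0, -0.39], [0.3, 0.18, -0.43, 0.0, -0.38], [0.3, 0.2, -0.42, 0.0, -0.39], [0.3, 0.23, -0.41, 0.0, -0.38], [0.3, 0.24, -0.4, 0.0, -0.39], [0.3, 0.27, -0.38, 0.0, -0.38], [0.3, 0.29, -0.37, 0.0, -0.39], [0.3, 0.31, -0.35, 0.0, -0.38], [0.3, 0.32, -0.34, 0.0, -0.39], [0.3, 0.35, -0.31, 0.0, -0.38], [0.3, 0.36, -0.3, 0.0, -0.39]]
```

Emit:
{"fn": "carry_out", "kwargs": {"increments": [[0.3,-0.2,-0.2,-0.13,0],[0.3,-0.4,-0.4,-0.13,0],[0.3,-0.4,-0.4,-0.13,0],[0.3,-0.4,-0.4,-0.13,0],[0.3,-0.4,-0.4,-0.13,0],[0.3,-0.4,-0.4,-0.13,0],[0.3,-0.4,-0.4,-0.13,0],[0.3,-0.4,-0.4,-0.13,0],[0.3,-0.4,-0.4,-0.13,0],[0.3,-0.4,-0.4,-0.13,0],[0.3,-0.4,-0.4,-0.13,0],[0.3,-0.4,-0.4,-0.13,0]]}}

```text
clock: 1.3
tool_pos: [0.3176, 0.1955, 0.3319]
orientation: [-3.142, 0.0, 2.789]
ft_force: [-0.1, 0.2, 0.5]
gripper_width: 0.0299
```

Emit:
{"fn": "carry_out", "kwargs": {"increments": [[0.3,-0.4,-0.4,0,-0.6],[0.3,-0.4,-0.5,0,-0.6],[0.3,-0.3,-0.5,0,-0.6],[0.3,-0.3,-0.5,0,-0.6],[0.3,-0.3,-0.5,0,-0.6],[0.3,-0.2,-0.5,0,-0.6],[0.3,-0.2,-0.5,0,-0.6],[0.3,-0.1,-0.5,0,-0.6],[0.3,0,-0.5,0,-0.6],[0.3,0,-0.5,0,-0.6],[0.3,0,-0.5,0,-0.6],[0.3,0,-0.4,0,-0.6]]}}

```text
clock: 2.5
tool_pos: [0.4548, -0.0949, 0.3316]
orientation: [-3.141, -0.0, -2.487]
ft_force: [0.5, 0.5, -0.5]
gripper_width: 0.0297
```

```bash
python3 -c "
from p import *
st();plan([(.4885,-.2725,.33,255.3,8)],0.3)"
```

```text
2.5 [ 0.4548 -0.0949  0.3316] [-179.9853   -0.0159 -142.4717] F [ 0.5091  0.5081 -0.5472] T [-0.0107  0.0288  0.0221] w 0.029716180534782036 j [-0.2055  0.1185  0.0347  1.487  -0.0004 -0.8605]
end [ 0.4886 -0.2727  0.3301] 255.28833579466297 max [0.45 0.45 0.01 6.22]
[[0.3, 0.2, -0.4, 0.0, -6.22], [0.3, 0.44, -0.1, 0.01, -6.21], [0.3, 0.37, 0.27, 0.0, -6.22], [0.3, 0.03, 0.45, 0.01, -6.21], [0.3, -0.32, 0.32, 0.0, -6.22], [0.3, -0.45, -0.04, 0.0, -6.21], [0.3, -0.26, -0.37, 0.01, -6.22], [0.3, 0.12, -0.44, 0.0, -6.21]]
```

```bash
python3 -c "
from p import *
plan([(.4885,-.2725,.33,-104.7,10)],0.3)"
```

```text
end [ 0.48825761 -0.27256711  0.330149  ] -104.711664205337 max [0.32 0.32 0.01 0.48]
[[0.3, 0.16, -0.32, 0.0, -0.47], [0.3, 0.19, -0.31, 0.01, -0.47], [0.3, 0.2, -0.3, 0.0, -0.48], [0.3, 0.22, -0.29, 0.0, -0.47], [0.3, 0.25, -0.27, 0.01, -0.47], [0.3, 0.25, -0.25, 0.0, -0.47], [0.3, 0.28, -0.23, 0.0, -0.48], [0.3, 0.29, -0.22, 0.01, -0.47], [0.3, 0.3, -0.2, 0.0, -0.47], [0.3, 0.32, -0.17, 0.0, -0.47]]
```

Emit:
{"fn": "carry_out", "kwargs": {"increments": [[0.3,0.16,-0.32,0,-0.47],[0.3,0.19,-0.31,0,-0.47],[0.3,0.2,-0.3,0,-0.48],[0.3,0.22,-0.29,0,-0.47],[0.3,0.25,-0.27,0,-0.47],[0.3,0.25,-0.25,0,-0.47],[0.3,0.28,-0.23,0,-0.48],[0.3,0.29,-0.22,0,-0.47],[0.3,0.3,-0.2,0,-0.47],[0.3,0.32,-0.17,0,-0.47],[0.3,0,0,0,0]]}}

```text
clock: 3.6
tool_pos: [0.4876, -0.2728, 0.3311]
orientation: [3.141, -0.0, -1.831]
ft_force: [0.8, -0.2, -0.3]
gripper_width: 0.0299
```

```bash
python3 -c "
from p import *
from h import *
st();grab('side');grab('top');crop('side',220,40,390,170,4.5,'s3.png');crop('top',340,140,460,310,3.5,'t3.png')"
```

```text
3.6 [ 0.4876 -0.2728  0.3311] [ 179.9672   -0.0273 -104.882 ] F [ 0.8317 -0.1907 -0.3222] T [ 0.0306 -0.0361 -0.0232] w 0.029867934543724457 j [-0.5097  0.2871  0.2509  1.5351 -0.0006 -1.8208]
```

View pics/s3.png

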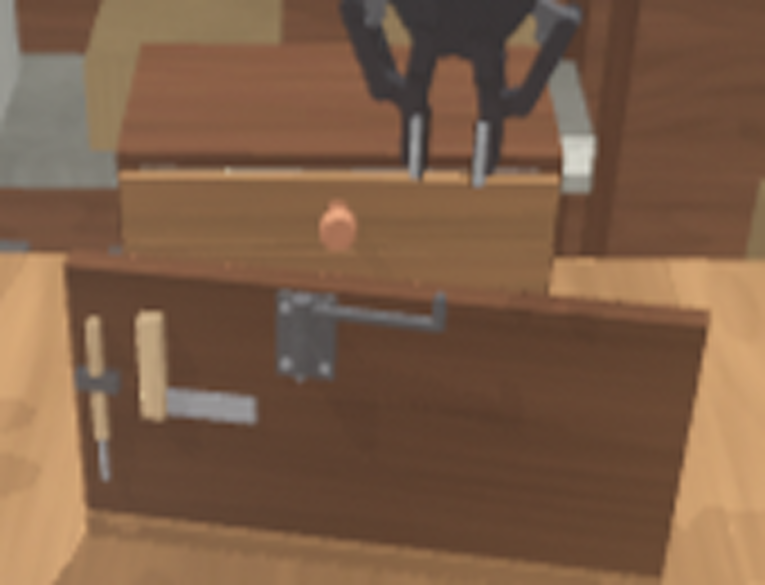

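View pics/t3.png

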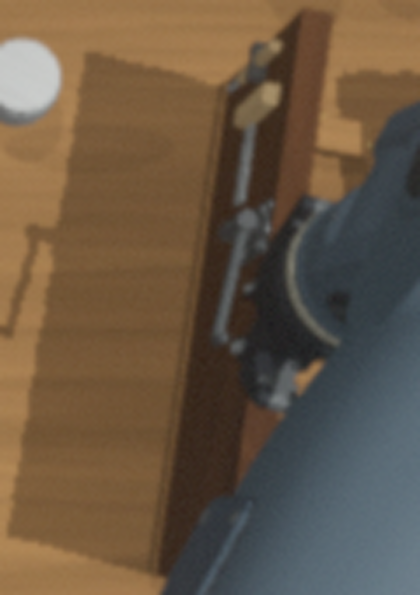

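```bash
python3 - <<'E'
from h import *
np.set_printoptions(precision=4,suppress=True)
P=cloud('side')
for v in range(70,83,2):
    print(v,[ '%d,%d,%d'%tuple(np.round(P[v,u]*1000)) for u in range(309,333) if P[v,u,1]>-.33 and P[v,u,1]<-.2])
c=bot.camera_info('side');K=c['K'];T=np.linalg.inv(c['cam_to_world'])
def pr(p):
    q=T@np.r_[p,1];return K[0,0]*q[0]/-q[2]+K[0,2],-K[1,1]*q[1]/-q[2]+K[1,2]
s=bot.get_state();p=s['tool_pos'];yd=np.array([np.sin(s['orientation'][2]),-np.cos(s['orientation'][2]),0]);xd=np.array([np.cos(s['orientation'][2]),np.sin(s['orientation'][2]),0])
for k in(-.015,.015):
  for l in (.020,.022): print(k,l,pr(p+k*yd-np.array([0,0,l])))
E
```

```text
70 ['515,-271,333', '512,-272,333', '510,-265,336', '507,-263,337', '504,-266,336', '501,-276,332', '472,-254,341', '469,-256,340', '467,-257,340', '464,-256,340', '461,-259,339', '458,-269,335']
72 ['514,-269,329', '512,-273,328', '509,-267,330', '507,-264,331', '504,-264,331', '501,-277,326', '474,-259,334', '471,-255,335', '469,-255,335', '466,-257,335', '464,-255,335', '461,-258,334']
74 ['514,-271,323', '511,-272,322', '509,-268,324', '506,-268,324', '504,-263,326', '500,-280,319', '473,-259,329', '471,-256,330', '469,-255,330', '466,-257,329', '463,-258,329', '460,-261,328']
76 ['514,-271,317', '511,-273,316', '509,-268,319', '506,-263,321', '504,-264,320', '500,-278,315', '473,-256,324', '471,-255,325', '468,-258,323', '465,-255,325', '463,-258,323', '459,-265,321']
78 ['508,-266,314', '506,-262,316', '503,-264,315', '500,-280,308', '473,-254,320', '470,-256,319', '467,-261,317', '465,-258,318', '462,-259,318']
80 ['475,-259,312', '472,-257,313', '470,-254,314', '466,-264,310']
82 []
-0.015 0.02 (np.float64(313.28748667788966), np.float64(77.62799450516056))
-0.015 0.022 (np.float64(313.2458711796189), np.float64(78.35630988950359))
0.015 0.02 (np.float64(324.4200510434713), np.float64(78.97687867354877))
0.015 0.022 (np.float64(324.3631293103783), np.float64(79.70807358728834))
```

Emit:
{"fn": "carry_out", "kwargs": {"increments": [[0.3,0,0,0.2,0],[0.3,0,0,0.3,0],[0.3,0,0,0.3,0],[0.3,0,0,0.3,0],[0.3,0,0,0.25,0],[0.3,0,0,0.15,0],[0.3,0,0,0.1,0],[0.3,0,0,0.1,0],[0.3,0,0,0.05,0],[0.3,0,0,0,0]]}}

```text
clock: 4.7
tool_pos: [0.4882, -0.2709, 0.2438]
orientation: [3.141, -0.0, -1.83]
ft_force: [-0.8, 0.3, -0.6]
gripper_width: 0.0296
```

Emit:
{"fn": "carry_out", "kwargs": {"increments": [[0.5,0,0,0,0],[0.7,0,0,0,0],[1,0,0,0,0],[1,0,0,0,0],[1,0,0,0,0]], "force": 25}}

```text
clock: 5.2
tool_pos: [0.4886, -0.2711, 0.2441]
orientation: [-3.141, -0.0, -1.83]
ft_force: [1.9, -0.7, 0.1]
gripper_width: 0.0058
```

```bash
python3 -c "
from p import *
st()"
```

```text
5.2 [ 0.4886 -0.2711  0.2441] [-179.9506   -0.0149 -104.8531] F [ 1.9475 -0.6645  0.1323] T [-0.1116 -0.3469  0.0161] w 0.005815235959196028 j [-0.5065  0.2987  0.047   1.3181 -0.     -1.8181]
```

Emit:
{"fn": "carry_out", "kwargs": {"increments": [[1,0,0,0,0],[1,0,0,0,0]]}}

```text
clock: 5.4
tool_pos: [0.4886, -0.2711, 0.244]
orientation: [-3.141, -0.0, -1.83]
ft_force: [3.0, -1.3, -0.3]
gripper_width: 0.0061
```

```bash
python3 -c "
from p import *
from h import *
st();grab('side');crop('side',270,70,340,130,10,'s4.png')"
```

```text
5.4 [ 0.4886 -0.2711  0.244 ] [-179.9572   -0.0137 -104.8545] F [ 3.0186 -1.2952 -0.2518] T [-0.2122 -0.5752 -0.0072] w 0.006063167773733289 j [-0.5065  0.2987  0.0469  1.3181 -0.     -1.818 ]
```

View pics/s4.png

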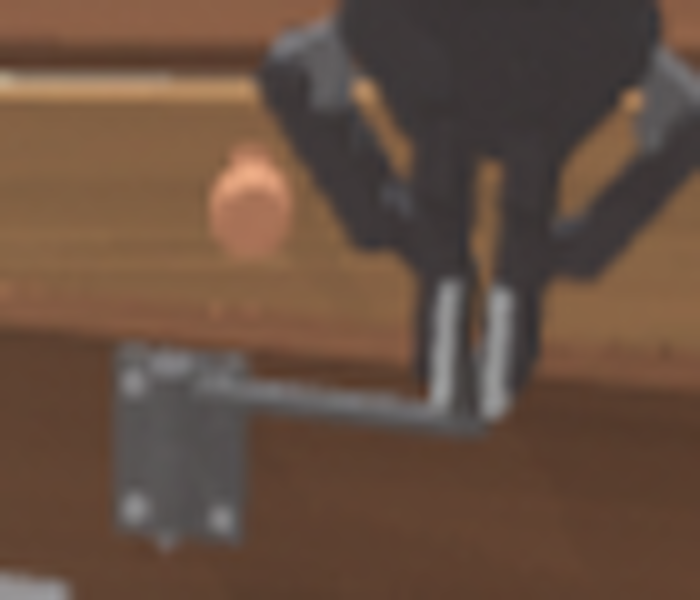

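Emit:
{"fn": "carry_out", "kwargs": {"increments": [[1,-0.11,-0.008,0,0.44],[1,-0.11,-0.008,0,0.44],[1,-0.11,-0.008,0,0.44],[1,-0.11,-0.008,0,0.44],[1,-0.11,-0.008,0,0.44],[1,-0.11,-0.008,0,0.44],[1,-0.11,-0.008,0,0.44],[1,-0.11,-0.008,0,0.44]]}}

```text
clock: 6.25
tool_pos: [0.5111, -0.2345, 0.244]
orientation: [-3.14, -0.002, -2.325]
ft_force: [0.8, -5.9, 0.1]
gripper_width: 0.0064
```

```bash
python3 -c "
from p import *
st();p=bot.get_state()['tool_pos'][:2]-np.array([.5743,-.2975]);print(np.hypot(*p),np.degrees(np.arctan2(p[1],p[0])))"
```

```text
6.25 [ 0.5111 -0.2345  0.244 ] [-179.9163   -0.0971 -133.1945] F [ 0.7561 -5.8653  0.1172] T [-1.2281 -0.259   0.0464] w 0.00641204980039431 j [-0.429   0.3049  0.0555  1.3206 -0.0021 -1.246 ]
0.08928803434556212 135.07926790074978
```

Emit:
{"fn": "carry_out", "kwargs": {"increments": [[1,-0.11,-0.008,0,0.44],[1,-0.11,-0.008,0,0.44],[1,-0.11,-0.008,0,0.44],[1,-0.11,-0.008,0,0.44],[1,-0.11,-0.008,0,0.44],[1,-0.11,-0.008,0,0.44],[1,-0.11,-0.008,0,0.44],[1,-0.11,-0.008,0,0.44],[1,-0.11,-0.008,0,0.44],[1,-0.11,-0.008,0,0.44],[1,-0.11,-0.008,0,0.44],[1,-0.11,-0.008,0,0.44]]}}

```text
clock: 7.45
tool_pos: [0.5695, -0.2088, 0.2438]
orientation: [-3.14, -0.002, -3.062]
ft_force: [-3.1, -5.7, 2.7]
gripper_width: 0.0062
```

Emit:
{"fn": "carry_out", "kwargs": {"increments": [[1,-0.11,-0.008,0,0.44],[1,-0.11,-0.008,0,0.44],[1,-0.06,-0.004,0,0.22],[1,-0.06,-0.004,0,0.22],[1,-0.04,0,0,0],[1,0,0,0,0]]}}

```text
clock: 8.05
tool_pos: [0.5883, -0.2097, 0.2436]
orientation: [-3.14, -0.002, 3.039]
ft_force: [-2.9, -3.6, 1.1]
gripper_width: 0.0061
```

```bash
python3 -c "
from p import *
from h import *
st();p=bot.get_state()['tool_pos'][:2]-np.array([.5743,-.2975]);print(np.hypot(*p),np.degrees(np.arctan2(p[1],p[0])))
grab('side');crop('side',220,50,390,170,4.5,'s5.png')"
```

```text
8.05 [ 0.5883 -0.2097  0.2436] [-179.912    -0.1382  174.1402] F [-2.8891 -3.5539  1.0503] T [-0.7816  0.7024 -0.0091] w 0.006095980799342436 j [-0.3415  0.4167  0.2241  1.3801 -0.0021 -0.2393]
0.08887229516373207 80.96823537280714
```

View pics/s5.png

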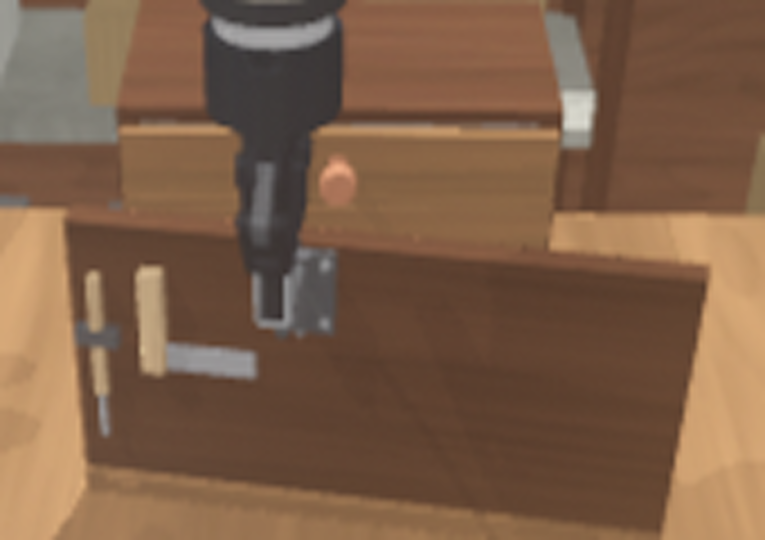

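Emit:
{"fn": "carry_out", "kwargs": {"increments": [[1,-0.03,0,0,0.1],[1,-0.03,0,0,0.1],[1,0,0,0,0]]}}

```text
clock: 8.4
tool_pos: [0.5911, -0.2102, 0.2436]
orientation: [-3.14, -0.002, 3.011]
ft_force: [-3.9, -4.3, 3.0]
gripper_width: 0.0063
```

Emit:
{"fn": "carry_out", "kwargs": {"increments": [[1,-0.03,0,0,0.1],[1,-0.03,0,0,0.1],[1,0,0,0,0]]}}

```text
clock: 8.7
tool_pos: [0.594, -0.2107, 0.2436]
orientation: [-3.139, -0.003, 2.983]
ft_force: [-4.3, -4.1, 2.3]
gripper_width: 0.006
```

Emit:
{"fn": "carry_out", "kwargs": {"increments": [[1,-0.03,0,0,0.1],[1,-0.03,0,0,0.1],[1,0,0,0,0]]}}

```text
clock: 9.0
tool_pos: [0.5958, -0.2111, 0.2434]
orientation: [-3.139, -0.005, 2.955]
ft_force: [-9.6, -5.4, 2.9]
gripper_width: 0.0058
```

```bash
python3 -c "
from p import *
from h import *
st()
grab('side');grab('top');crop('side',240,70,310,130,10,'s6.png');crop('top',340,140,460,310,3.5,'t6.png')"
```

```text
9.0 [ 0.5958 -0.2111  0.2434] [-179.8596   -0.275   169.2903] F [-9.6131 -5.3857  2.9364] T [-1.0534  1.8883  0.0499] w 0.00578603990481868 j [-0.3391  0.4324  0.2485  1.3913 -0.0032 -0.1522]
```

View pics/s6.png

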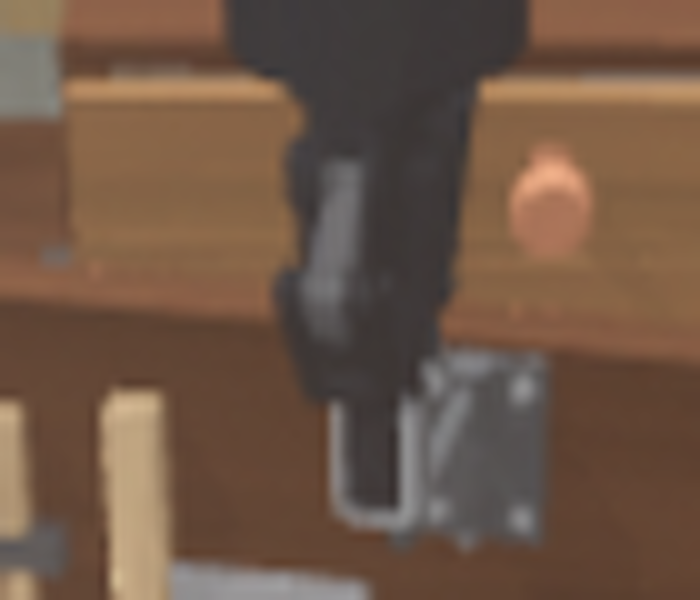

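View pics/t6.png

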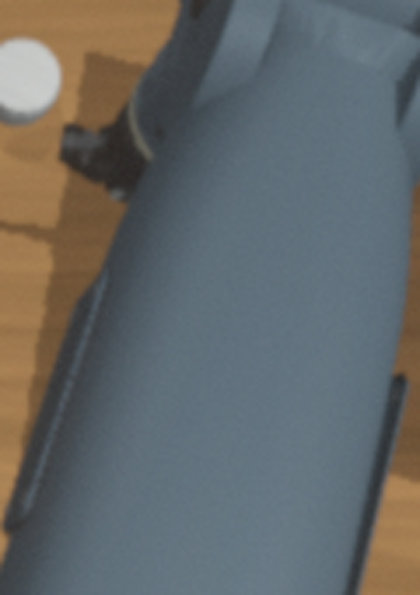

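Emit:
{"fn": "carry_out", "kwargs": {"increments": [[1,-0.03,0,0,0],[1,0,0,0,0]]}}

```text
clock: 9.3
tool_pos: [0.5967, -0.2113, 0.2433]
orientation: [-3.139, -0.006, 2.955]
ft_force: [-11.3, -4.7, 3.6]
gripper_width: 0.0062
```

Emit:
{"fn": "carry_out", "kwargs": {"increments": [[1,0.02,0,0,0],[0.7,0,0,0,0],[0.4,0,0,0,0],[0.4,0,0,0,0],[0.4,0,0,-0.1,0],[0.4,0,0,-0.3,0],[0.4,0,0,-0.4,0],[0.4,0,0,-0.5,0],[0.4,0,0,-0.5,0],[0.4,-0.2,0.4,0,0.4],[0.4,-0.2,0.4,0,0.4],[0.4,-0.2,0.4,0,0.4]]}}

```text
clock: 10.5
tool_pos: [0.6427, -0.1587, 0.3347]
orientation: [3.141, 0.001, 2.786]
ft_force: [0.3, 0.3, -0.8]
gripper_width: 0.0261
```

```bash
python3 -c "
from p import *
st();plan([(.538,.119,.34,-115.5,20)],0.4)"
```

```text
10.5 [ 0.6427 -0.1587  0.3347] [179.99     0.0606 159.6393] F [ 0.2734  0.3179 -0.8174] T [-0.0074 -0.0756 -0.0161] w 0.02605320826000142 j [-0.2421  0.4887  0.5717  1.6527  0.0001  0.1133]
end [0.5378 0.1188 0.3402] -115.48067551997576 max [0.3  0.29 0.01 1.72]
[[0.4, 0.19, 0.22, -0.01, 1.72], [0.4, 0.25, 0.17, 0.0, 1.72], [0.4, 0.28, 0.11, -0.01, 1.72], [0.4, 0.29, 0.04, 0.0, 1.72], [0.4, 0.3, -0.03, -0.01, 1.72], [0.4, 0.28, -0.1, 0.0, 1.72], [0.4, 0.24, -0.16, -0.01, 1.72], [0.4, 0.2, -0.22, 0.0, 1.72], [0.4, 0.15, -0.26, -0.01, 1.72], [0.4, 0.08, -0.29, 0.0, 1.72], [0.4, 0.0, -0.29, -0.01, 1.72], [0.4, -0.06, -0.29, 0.0, 1.72]]
[[0.4, -0.13, -0.27, -0.01, 1.72], [0.4, -0.19, -0.23, 0.0, 1.71], [0.4, -0.24, -0.17, -0.01, 1.72], [0.4, -0.27, -0.12, -0.01, 1.72], [0.4, -0.3, -0.04, 0.0, 1.72], [0.4, -0.29, 0.02, -0.01, 1.72], [0.4, -0.28, 0.1, 0.0, 1.72], [0.4, -0.25, 0.16, -0.01, 1.72]]
```

```bash
python3 -c "
from p import *
from h import *
grab('side');grab('top');crop('side',220,50,390,170,4.5,'s7.png')
plan([(.5388,.119,.30,244.5,20)],0.4,1)"
```

```text
end [0.5377982  0.11858422 0.29851186] 244.64253089576493 max [0.2 0.3 0.1 0.6]
[[0.4, 0.2, 0.2, 0.0, -0.5], [0.4, 0.2, 0.3, 0.1, -0.6], [0.4, 0.1, 0.2, 0.0, -0.5], [0.4, 0.2, 0.3, 0.0, -0.5], [0.4, 0.1, 0.2, 0.1, -0.5], [0.4, 0.1, 0.3, 0.0, -0.6], [0.4, 0.1, 0.3, 0.0, -0.5], [0.4, 0.0, 0.3, 0.1, -0.5], [0.4, 0.1, 0.3, 0.0, -0.6], [0.4, 0.0, 0.3, 0.0, -0.5], [0.4, 0.0, 0.3, 0.1, -0.5], [0.4, -0.1, 0.3, 0.0, -0.5]]
[[0.4, 0.0, 0.3, 0.0, -0.6], [0.4, -0.1, 0.2, 0.1, -0.5], [0.4, -0.1, 0.3, 0.0, -0.5], [0.4, -0.1, 0.3, 0.0, -0.6], [0.4, -0.1, 0.3, 0.1, -0.5], [0.4, -0.2, 0.2, 0.0, -0.5], [0.4, -0.1, 0.3, 0.0, -0.6], [0.4, -0.2, 0.2, 0.1, -0.5]]
```

View pics/s7.png

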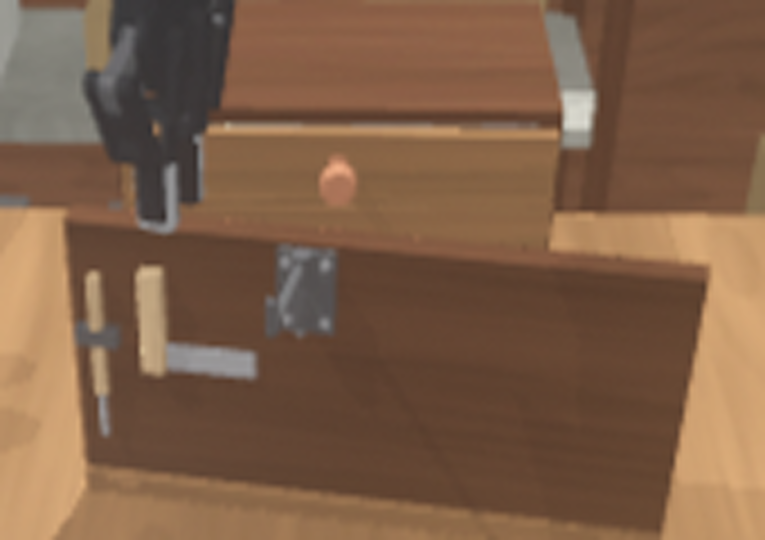

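```bash
python3 - <<'E'
from h import *
crop('side',265,95,305,130,18,'s8.png')
P=cloud('side')
for v in range(103,129):
    print(v,[ '%d,%d,%d'%tuple(np.round(P[v,u]*1000)) for u in range(276,292) if P[v,u,1]>-.29 and P[v,u,1]<-.15])
c=bot.camera_info('side');K=c['K'];T=np.linalg.inv(c['cam_to_world'])
def pr(p):
    q=T@np.r_[p,1];return np.round([K[0,0]*q[0]/-q[2]+K[0,2],-K[1,1]*q[1]/-q[2]+K[1,2]],1)
pin=np.array([.5743,-.2945]);n=np.array([.178,.984])
for bz in(-.016,-.008,0,.008,.016):
    e=pin+.09*n;print(bz,'prongtop',pr([*e,.232+bz]),'elbow low',pr([*e,.206+bz]))
E
```

```text
103 []
104 []
105 []
106 []
107 ['577,-290,218', '568,-290,218']
108 ['574,-289,215', '568,-290,214']
109 ['577,-287,213', '574,-287,213', '571,-288,212']
110 ['577,-281,213', '574,-285,211', '571,-287,209', '568,-290,208']
111 ['579,-277,212', '577,-276,213', '574,-275,213', '571,-289,205']
112 ['579,-271,212', '576,-269,213', '574,-275,210', '571,-290,202']
113 ['582,-268,211', '579,-262,214', '576,-266,211']
114 ['582,-256,214', '579,-256,214', '576,-261,211', '571,-287,197']
115 ['584,-254,212', '581,-247,216', '579,-250,214', '576,-257,210', '571,-288,193']
116 ['584,-246,213', '582,-249,211', '579,-252,210', '577,-290,189', '568,-290,189']
117 ['591,-204,233', '589,-206,233', '586,-211,230', '584,-239,214', '581,-239,214', '579,-241,213', '574,-289,186', '571,-289,186']
118 ['591,-206,230', '588,-204,231', '586,-209,228', '584,-232,215', '581,-237,212', '577,-289,183', '571,-288,184', '568,-290,182']
119 ['591,-205,227', '589,-205,227', '586,-206,227', '584,-229,214', '581,-233,211', '577,-289,180', '571,-289,180']
120 ['591,-205,224', '589,-206,224', '586,-205,224', '584,-222,214', '574,-290,176']
121 ['591,-202,223', '589,-205,221', '586,-207,220', '584,-221,212', '574,-289,173']
122 ['591,-207,217', '589,-205,218', '586,-207,217', '584,-220,210', '577,-288,171', '571,-289,170']
123 ['591,-206,215', '588,-203,216', '586,-208,213', '577,-289,166', '574,-288,167']
124 ['591,-203,213', '589,-204,212', '586,-208,211']
125 ['589,-206,209']
126 []
127 []
128 []
-0.016 prongtop [279.4 122.5] elbow low [279.4 130.9]
-0.008 prongtop [279.3 119.8] elbow low [279.4 128.4]
0 prongtop [279.3 117.2] elbow low [279.4 125.8]
0.008 prongtop [279.3 114.5] elbow low [279.4 123.2]
0.016 prongtop [279.3 111.7] elbow low [279.3 120.5]
```

View pics/s8.png

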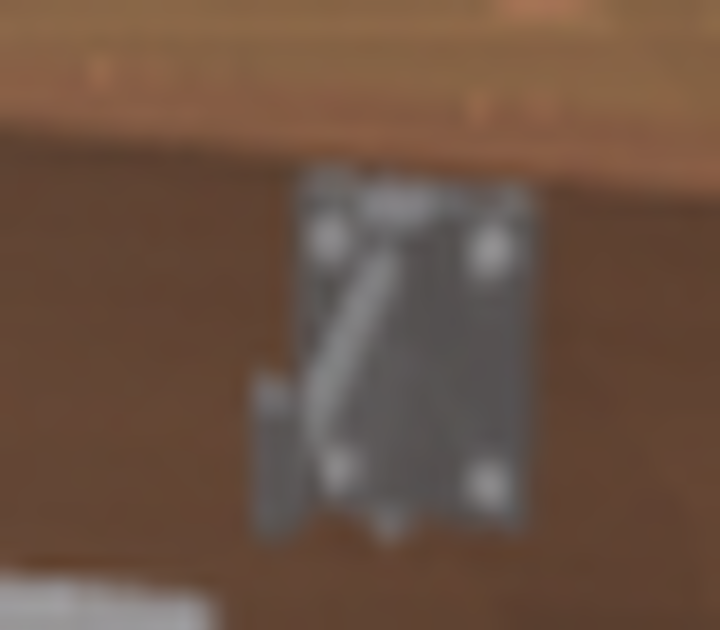

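Emit:
{"fn": "carry_out", "kwargs": {"increments": [[0.4,0.2,0.2,0.0,-0.5],[0.4,0.2,0.3,0.1,-0.6],[0.4,0.1,0.2,0.0,-0.5],[0.4,0.2,0.3,0.0,-0.5],[0.4,0.1,0.2,0.1,-0.5],[0.4,0.1,0.3,0.0,-0.6],[0.4,0.1,0.3,0.0,-0.5],[0.4,0.0,0.3,0.1,-0.5],[0.4,0.1,0.3,0.0,-0.6],[0.4,0.0,0.3,0.0,-0.5],[0.4,0.0,0.3,0.1,-0.5],[0.4,-0.1,0.3,0.0,-0.5]]}}

```text
clock: 11.8
tool_pos: [0.5798, 0.0094, 0.3138]
orientation: [3.142, -0.001, -2.611]
ft_force: [0.6, 0.3, 0.7]
gripper_width: 0.026
```

Emit:
{"fn": "carry_out", "kwargs": {"increments": [[0.4,0.0,0.3,0.0,-0.6],[0.4,-0.1,0.2,0.0,-0.5],[0.4,-0.1,0.3,0.0,-0.5],[0.4,-0.1,0.3,0.0,-0.6],[0.4,-0.1,0.3,0.0,-0.5],[0.4,-0.2,0.2,0.0,-0.5],[0.4,-0.1,0.3,0.0,-0.6],[0.4,-0.2,0.2,0.0,-0.5],[0.4,0,0,0,0]]}}

```text
clock: 12.7
tool_pos: [0.536, 0.1174, 0.3143]
orientation: [-3.141, 0.0, -2.011]
ft_force: [1.0, -1.2, -0.1]
gripper_width: 0.0256
```

```bash
python3 -c "
from p import *
from h import *
st();plan([(.5388,.119,.22,-115.5,6)],0.4)
grab('side');grab('top');crop('side',240,120,360,300,3.3,'s9.png');crop('top',380,140,440,310,3.5,'t9.png')"
```

```text
12.7 [0.536  0.1174 0.3143] [-179.9869    0.0185 -115.216 ] F [ 1.0141 -1.1952 -0.1105] T [-0.0274  0.0082  0.0306] w 0.025559429870929296 j [ 0.2155  0.2681  0.182   1.4843  0.0001 -0.9152]
end [0.5389 0.1188 0.2198] -115.53604745944831 max [0.01 0.01 0.32 0.01]
[[0.4, -0.01, -0.01, 0.31, 0.01], [0.4, -0.01, 0.0, 0.32, 0.0], [0.4, -0.01, -0.01, 0.31, 0.01], [0.4, -0.01, 0.0, 0.32, 0.0], [0.4, 0.0, -0.01, 0.31, 0.01], [0.4, -0.01, -0.01, 0.32, 0.01]]
```

View pics/s9.png

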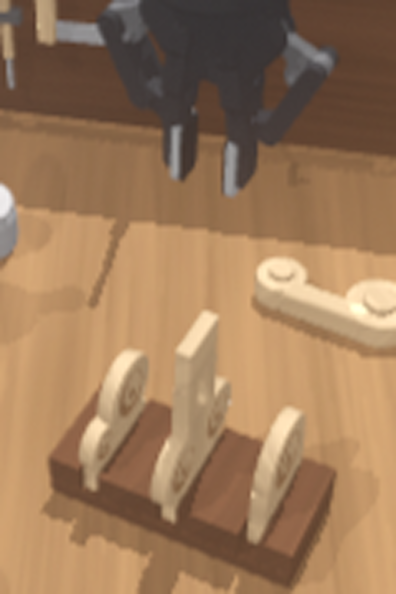

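View pics/t9.png

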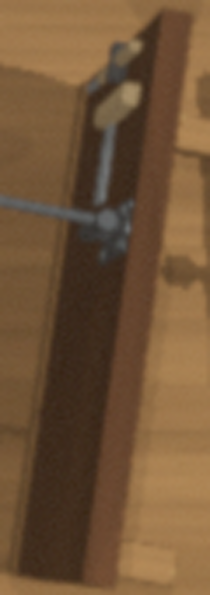

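Hook is fully out (arm perpendicular to the board in the top view, pin near px (410,203)). Measure the hook's arm and prong from this unobstructed top view, and check the bend.

```bash
python3 - <<'E'
from h import *
np.set_printoptions(precision=4,suppress=True)
crop('top',355,180,425,225,10,'t10.png')
acc=[]
for i in range(4):
    grab('top');acc.append(cloud('top'))
P=np.median(acc,0)
for v in range(191,209):
    print(v,[ '%d,%d,%d'%tuple(np.round(P[v,u]*1000)) for u in range(360,418,1) if P[v,u,2]>.19 and P[v,u,1]>-.31][::2])
Q=P[185:212,355:418].reshape(-1,3);Q=Q[(Q[:,2]>.2)&(Q[:,1]>-.284)&(Q[:,1]<-.215)&(Q[:,2]<.222)]
for y in np.arange(-.28,-.21,.01):
    s=Q[abs(Q[:,1]-y)<.005];print(round(y,3),len(s),np.median(s[:,2]),np.percentile(s[:,2],80),s[:,0].mean())
print(np.polyfit(Q[:,1],Q[:,0],1))
E
```

```text
191 []
192 []
193 ['595,-211,229']
194 ['591,-208,233', '591,-213,233']
195 ['592,-207,216', '589,-208,232', '589,-213,232']
196 ['590,-207,214', '587,-209,229', '590,-216,217', '591,-223,211', '590,-227,215']
197 ['587,-207,215', '586,-211,219', '587,-217,215', '587,-222,216', '587,-226,217', '588,-232,213', '588,-237,213', '588,-243,212']
198 ['585,-217,214', '585,-222,215', '585,-227,215', '585,-232,213', '585,-236,217', '585,-242,213', '585,-246,216', '585,-252,215']
199 ['583,-229,214', '583,-235,213', '583,-239,214', '582,-244,215', '582,-249,216', '583,-254,214', '583,-260,213', '583,-265,213']
200 ['581,-242,212', '581,-248,211', '580,-252,215', '580,-257,214', '580,-262,214', '580,-267,215', '580,-272,216', '581,-277,214', '580,-296,218', '580,-301,217']
201 ['578,-255,212', '578,-260,212', '578,-264,214', '578,-270,212', '578,-274,214', '578,-279,214', '578,-284,214', '579,-290,212', '578,-294,217', '578,-299,216', '577,-303,220']
202 ['575,-267,215', '575,-272,214', '576,-277,214', '575,-282,215', '576,-287,213', '575,-291,215', '575,-296,218', '575,-301,218']
203 ['574,-2
[... 223 characters left out ...]
8']
206 ['570,-293,190', '568,-295,200', '567,-299,206', '569,-306,197']
207 ['567,-295,191', '567,-300,193']
208 []
-0.28 11 0.2122832241479612 0.21377040489885457 0.5773847407734943
-0.27 12 0.2135492817986126 0.2149700549618367 0.5782125295451221
-0.26 12 0.21316660687460726 0.2136730107396265 0.580549719982507
-0.25 13 0.2144916732669152 0.2154963257873867 0.5824062010014379
-0.24 13 0.2142737094804621 0.21560351393729815 0.5842880959656699
-0.23 13 0.21369982612254323 0.21574760952357314 0.5861045419451049
-0.22 12 0.21532602780100568 0.21611491372990976 0.5874161193156474
  return _methods._mean(a, axis=axis, dtype=dtype,
  ret = ret.dtype.type(ret / rcount)
Traceback (most recent call last):
IndexError: index -1 is out of bounds for axis 0 with size 0
```

View pics/t10.png

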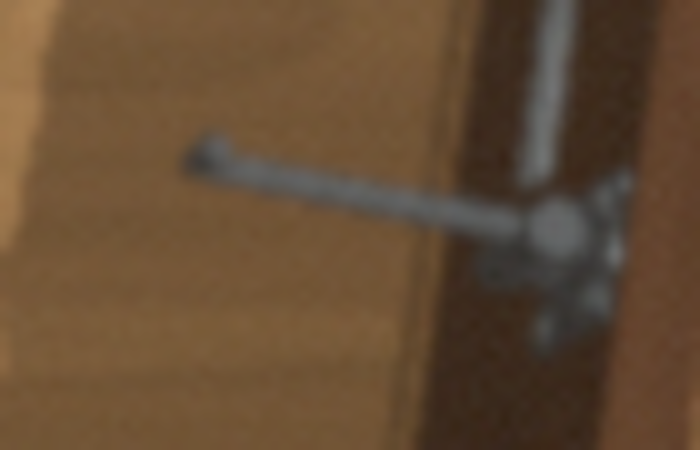

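Emit:
{"fn": "carry_out", "kwargs": {"increments": [[0.4,-0.02,-0.02,0.2,0.01],[0.4,-0.02,-0.02,0.4,0.01],[0.4,-0.01,0,0.4,0.01],[0.4,0,0,0.4,0],[0.4,0,0,0.4,0],[0.4,0,0,0.4,0],[0.4,0,0,0.3,0],[0.4,0,0,0.2,0],[0.4,0,0,0.2,0],[0.4,0,0,0.1,0],[0.4,0,0,0.03,0],[0.4,0,0,0,0]]}}

```text
clock: 14.2
tool_pos: [0.5396, 0.1181, 0.1625]
orientation: [-3.141, 0.0, -2.019]
ft_force: [-0.3, -0.6, 0.3]
gripper_width: 0.0253
```

```bash
python3 -c "
from p import *
from h import *
st()
grab('side');crop('side',240,180,360,300,5,'s11.png')"
```

```text
14.2 [0.5396 0.1181 0.1625] [-179.9832    0.006  -115.658 ] F [-0.2836 -0.5992  0.3223] T [ 0.0283  0.0178 -0.016 ] w 0.025340235797398726 j [ 0.2154  0.3291 -0.1233  1.1181 -0.0001 -0.9075]
```

View pics/s11.png

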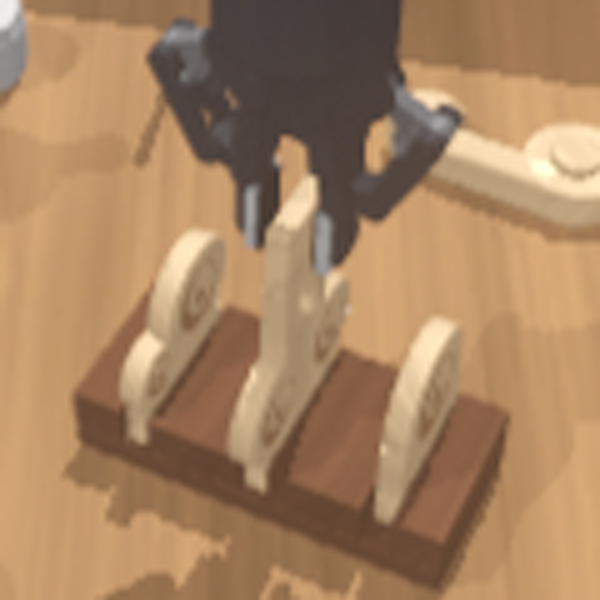

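Fingers straddle the head. Close and lift.

Emit:
{"fn": "carry_out", "kwargs": {"increments": [[0.6,0,0,0,0],[0.8,0,0,0,0],[1,0,0,0,0],[1,0,0,0,0],[1,0,0,0,0],[1,0,0,0,0]], "force": 40}}

```text
clock: 14.85
tool_pos: [0.5397, 0.1182, 0.1629]
orientation: [-3.141, 0.001, -2.019]
ft_force: [-0.7, -1.0, 5.0]
gripper_width: 0.0117
```

Emit:
{"fn": "carry_out", "kwargs": {"increments": [[1,0,0,-0.1,0],[1,0,0,-0.2,0],[1,0,0,-0.3,0],[1,0,0,-0.4,0],[1,0,0,-0.4,0],[1,0,0,-0.4,0],[1,0,0,-0.4,0],[1,0,0,-0.4,0],[1,0,0,-0.2,0],[1,0,0,0,0]]}}

```text
clock: 15.85
tool_pos: [0.54, 0.1182, 0.3037]
orientation: [-3.14, 0.001, -2.019]
ft_force: [0.1, -0.2, -0.2]
gripper_width: 0.0111
```

```bash
python3 -c "
from p import *
from h import *
st()
grab('side');crop('side',240,100,360,300,3,'s12.png')"
```

```text
15.85 [0.54   0.1182 0.3037] [-179.887     0.0771 -115.6542] F [ 0.1301 -0.1544 -0.1715] T [-0.0059 -0.0229  0.028 ] w 0.01108414722142437 j [ 0.2155  0.2746  0.1644  1.4582 -0.0002 -0.9075]
```

View pics/s12.png

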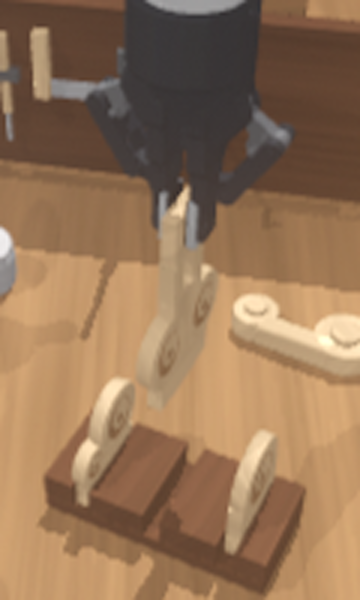

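```bash
python3 -c "
from p import *
plan([(.5965,-.165,.30,-190.1,18)],1,1)"
```

```text
end [ 0.59860932 -0.16424927  0.29753285] -190.05479555889548 max [0.3 0.4 0.1 0.6]
[[1, 0.3, -0.2, 0.0, 0.5], [1, 0.2, -0.2, 0.0, 0.5], [1, 0.2, -0.2, 0.0, 0.6], [1, 0.2, -0.3, 0.0, 0.5], [1, 0.2, -0.2, 0.0, 0.5], [1, 0.2, -0.3, 0.0, 0.5], [1, 0.1, -0.3, 0.0, 0.5], [1, 0.2, -0.3, 0.0, 0.5], [1, 0.1, -0.3, 0.0, 0.6], [1, 0.1, -0.3, 0.0, 0.5], [1, 0.0, -0.3, 0.0, 0.5], [1, 0.1, -0.3, 0.0, 0.5]]
[[1, 0.0, -0.3, 0.0, 0.5], [1, 0.0, -0.4, 0.0, 0.5], [1, 0.0, -0.3, 0.0, 0.6], [1, -0.1, -0.3, 0.0, 0.5], [1, -0.1, -0.3, 0.0, 0.5], [1, -0.1, -0.3, 0.1, 0.5]]
```

Emit:
{"fn": "carry_out", "kwargs": {"increments": [[1,0.3,-0.2,0.0,0.5],[1,0.2,-0.2,0.0,0.5],[1,0.2,-0.2,0.0,0.6],[1,0.2,-0.3,0.0,0.5],[1,0.2,-0.2,0.0,0.5],[1,0.2,-0.3,0.0,0.5],[1,0.1,-0.3,0.0,0.5],[1,0.2,-0.3,0.0,0.5],[1,0.1,-0.3,0.0,0.6],[1,0.1,-0.3,0.0,0.5],[1,0.0,-0.3,0.0,0.5],[1,0.1,-0.3,0.0,0.5]]}}

```text
clock: 17.1
tool_pos: [0.5758, -0.0703, 0.3007]
orientation: [3.141, -0.002, -2.887]
ft_force: [0.1, -0.5, -1.0]
gripper_width: 0.0112
```

Emit:
{"fn": "carry_out", "kwargs": {"increments": [[1,0.0,-0.3,0.0,0.5],[1,0.0,-0.3,0.0,0.5],[1,0.0,-0.3,0.0,0.6],[1,-0.1,-0.3,0.0,0.5],[1,-0.1,-0.2,0.0,0.5],[1,-0.1,-0.2,0,0.5],[1,0,0,0,0]]}}

```text
clock: 17.8
tool_pos: [0.5981, -0.1504, 0.3006]
orientation: [-3.141, -0.002, 2.964]
ft_force: [-0.4, -0.1, -0.9]
gripper_width: 0.0112
```

```bash
python3 -c "
from p import *
from h import *
st();plan([(.5962,-.1715,.268,-190.1,6)],1)
grab('side');grab('top');crop('side',220,60,340,180,5,'s13.png');crop('top',330,150,450,260,6,'t13.png')"
```

```text
17.8 [ 0.5981 -0.1504  0.3006] [-179.9877   -0.1298  169.8174] F [-0.3941 -0.0709 -0.8972] T [-0.0494 -0.0271 -0.0225] w 0.011181855474720953 j [-0.2461  0.3958  0.3353  1.5125 -0.0004 -0.0684]
end [ 0.5962 -0.1718  0.2681] -190.1026134963903 max [0.06 0.07 0.11 7.5 ]
[[1, -0.01, -0.07, 0.11, 7.5], [1, -0.06, -0.03, 0.11, 7.5], [1, -0.06, 0.04, 0.11, 7.49], [1, 0.01, 0.07, 0.1, 7.5], [1, 0.06, 0.04, 0.11, 7.5], [1, 0.06, -0.05, 0.11, 7.5]]
```

View pics/s13.png

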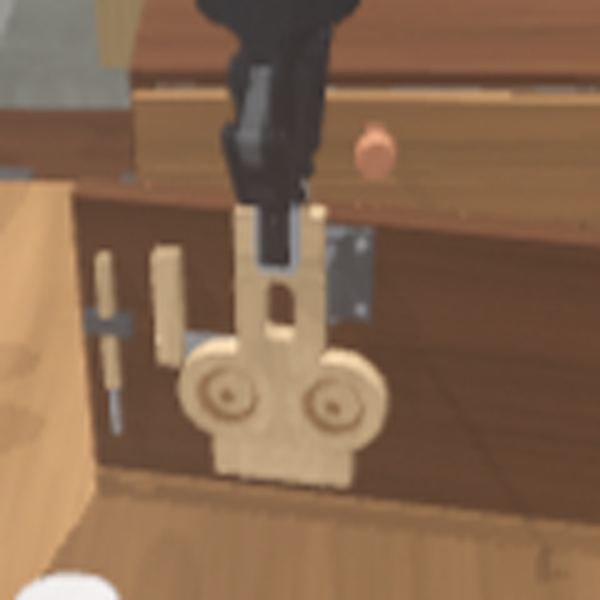

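View pics/t13.png

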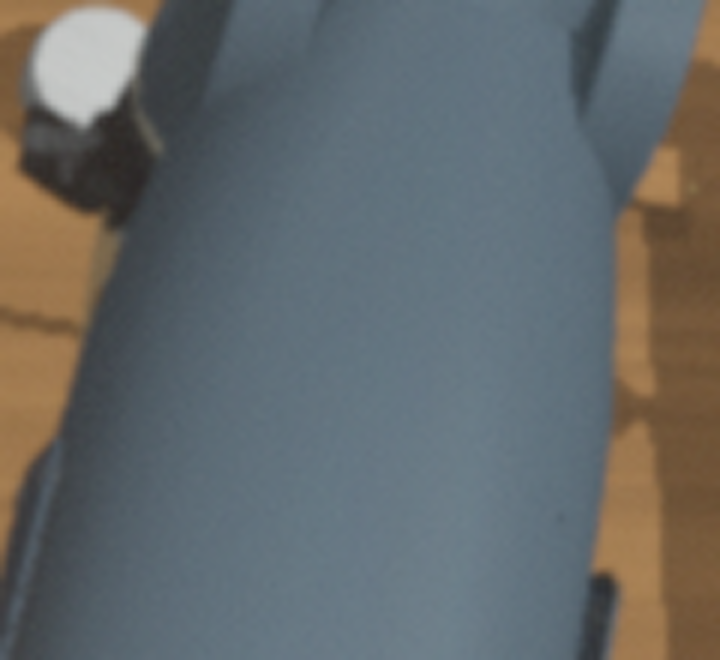

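```bash
python3 - <<'E'
from h import *
np.set_printoptions(precision=4,suppress=True)
P=np.median([ (grab('side'),cloud('side'))[1] for i in range(3)],0)
S=P[95:165,250:302].reshape(-1,3)
S=S[(abs(S[:,1]+.145)<.02)&(S[:,2]>.14)]
# robust plane fit
A=np.c_[S[:,0],S[:,2],np.ones(len(S))];m=np.ones(len(S),bool)
for i in range(8):
    k=np.linalg.lstsq(A[m],S[m,1],rcond=None)[0];m=abs(S[:,1]-A@k)<.003
print('plane',k,m.sum(),'yaw',np.degrees(np.arctan(k[0])))
F=S[m]
for z0 in np.arange(.15,.28,.01):
    s=F[abs(F[:,2]-z0)<.005]
    if len(s):print(round(z0,3),s[:,0].min(),s[:,0].max(),(s[:,0].min()+s[:,0].max())/2,s[:,1].mean())
print(F[:,2].min(),F[:,2].max())
crop('side',258,95,298,130,18,'s14.png')
E
```

```text
plane [-0.1754 -0.0064 -0.0348] 1196 yaw -9.951199943145824
0.15 0.5627620048344747 0.6327646110128082 0.5977633079236415 -0.14108620325498009
0.16 0.562800749082589 0.6326789321292765 0.5977398406059328 -0.1408540296855696
0.17 0.5629213501865351 0.6323381582974088 0.597629754241972 -0.1408837889311498
0.18 0.5526753764669637 0.6451999488921053 0.5989376626795345 -0.14116079469677675
0.19 0.5476244303691505 0.6502589277897399 0.5989416790794453 -0.1407372215472695
0.2 0.5452135941460307 0.6499768740803551 0.5975952341131929 -0.14046544069306993
0.21 0.5454394048005998 0.6493718954821128 0.5974056501413563 -0.14097067555543855
0.22 0.5482364833125587 0.6463119737350969 0.5972742285238277 -0.14113587544321268
0.23 0.556013177768826 0.638350227980809 0.5971817028748174 -0.14116095158351943
0.24 0.5788951749268857 0.6196641323221678 0.5992796536245267 -0.14144193215434192
0.25 0.5764645746819752 0.6194154066849213 0.5979399906834483 -0.14116170765576136
0.26 0.5764944700306806 0.6191899580789004 0.5978422140547905 -0.1415174985976299
0.27 0.5765344572236074 0.6188513597720452 0.5976929084978263 -0.14146690916591936
0.28 0.5765601538827559 0.6185741161380615 0.5975671350104087 -0.14083345944254155
0.15066574546705247 0.30731541252914524
```

View pics/s14.png

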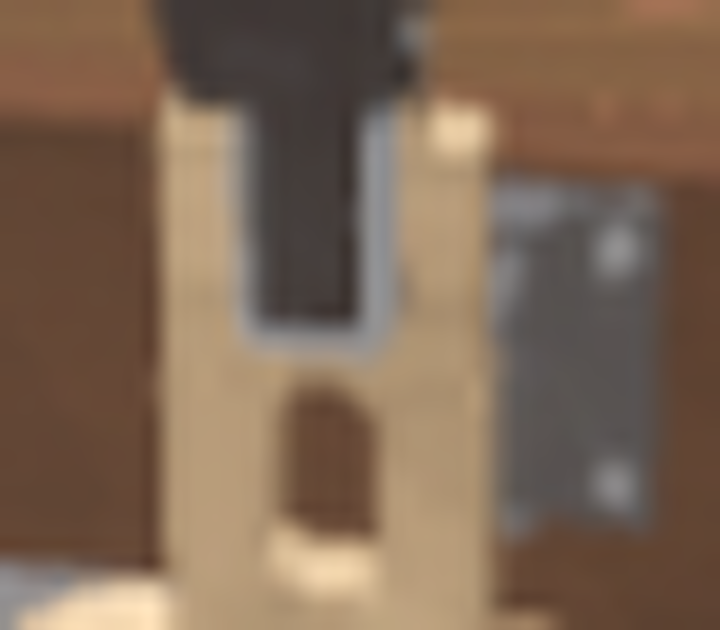

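```bash
python3 - <<'E'
from h import *
np.set_printoptions(precision=4,suppress=True)
c=bot.camera_info('side');K=c['K'];T=c['cam_to_world']
for u,v in((276,115.7),(276,116.2),(275.5,127.5),(275.5,128),(270,100.5)):
    d=T[:3,:3]@np.array([(u-K[0,2])/K[0,0],-(v-K[1,2])/K[1,1],-1]);o=T[:3,3]
    # y = -.1754x -.0064 z -.0348
    nn=np.array([.1754,1,.0064]);t=(-.0348-nn@o)/(nn@d);print(v,o+t*d)
E
```

```text
115.7 [ 0.5963 -0.1411  0.2723]
116.2 [ 0.5963 -0.1411  0.271 ]
127.5 [ 0.5979 -0.1412  0.2391]
128 [ 0.5979 -0.1412  0.2377]
100.5 [ 0.6104 -0.1439  0.3113]
```

Emit:
{"fn": "carry_out", "kwargs": {"increments": [[1,-0.04,0,0.15,0],[1,0,0,0.2,0],[1,0,0,0.2,0],[1,0,0,0.1,0],[1,0,-0.2,0,0],[1,0,-0.2,0,0],[1,0,-0.2,0,0],[1,0,-0.1,0,0],[1,0,0,0,0]]}}

```text
clock: 18.95
tool_pos: [0.5939, -0.1854, 0.2701]
orientation: [-3.141, 0.001, 2.965]
ft_force: [0.1, -0.0, -1.0]
gripper_width: 0.0111
```

```bash
python3 -c "
from p import *
from h import *
st();p=bot.get_state()['tool_pos'];print('linex err',p[0]-(.6003+.176*(p[1]+.1504)))
grab('side');crop('side',250,90,300,135,14,'s15.png')"
```

```text
18.95 [ 0.5939 -0.1854  0.2701] [-179.986     0.0294  169.8619] F [ 0.0626 -0.0186 -0.9655] T [ 0.0081  0.0155 -0.0205] w 0.011085438945870964 j [-0.3025  0.4058  0.2739  1.4383 -0.0002 -0.1256]
linex err -0.00018781038996373844
```

View pics/s15.png

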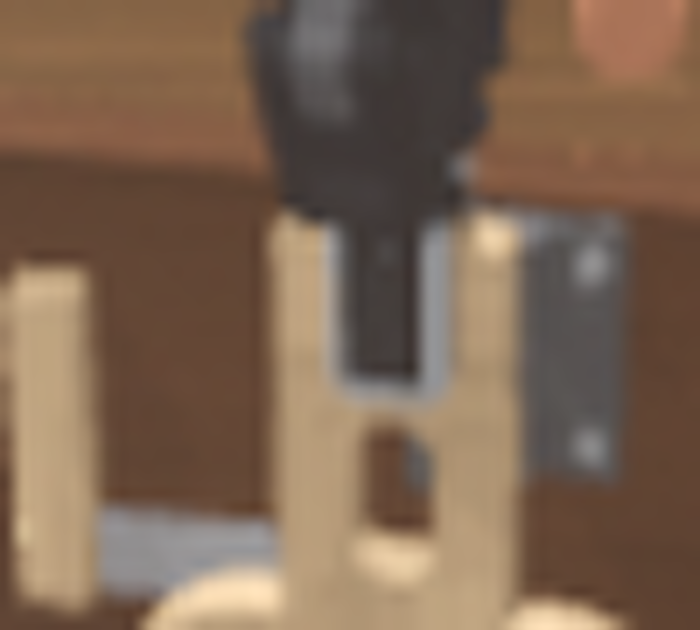

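Emit:
{"fn": "carry_out", "kwargs": {"increments": [[1,0,0,0.04,0],[1,0,-0.06,0,0],[1,0,-0.06,0,0],[1,0,-0.06,0,0],[1,0,-0.06,0,0],[1,0,-0.06,0,0]]}}

```text
clock: 19.6
tool_pos: [0.5914, -0.1993, 0.2678]
orientation: [-3.141, 0.0, 2.966]
ft_force: [0.3, -0.3, -1.0]
gripper_width: 0.0112
```

Emit:
{"fn": "carry_out", "kwargs": {"increments": [[1,0,-0.05,0,0],[1,0,-0.05,0,0]]}}

```text
clock: 19.8
tool_pos: [0.5905, -0.2042, 0.2678]
orientation: [-3.142, -0.0, 2.966]
ft_force: [-0.1, 0.1, -1.1]
gripper_width: 0.0111
```

Emit:
{"fn": "carry_out", "kwargs": {"increments": [[1,0,-0.05,0,0],[1,0,-0.05,0,0]]}}

```text
clock: 20.0
tool_pos: [0.5897, -0.209, 0.2678]
orientation: [-3.141, 0.0, 2.966]
ft_force: [0.4, -0.1, -0.2]
gripper_width: 0.0114
```

```bash
python3 -c "
from p import *
from h import *
st();p=bot.get_state()['tool_pos'];print('linex err',p[0]-(.6003+.176*(p[1]+.1504)))
grab('side');crop('side',250,90,300,135,14,'s16.png')"
```

```text
20.0 [ 0.5897 -0.209   0.2678] [-179.9923    0.002   169.9476] F [ 0.3522 -0.1465 -0.2124] T [ 0.0277 -0.0123 -0.0015] w 0.011424135783497208 j [-0.3406  0.4128  0.2792  1.4372 -0.0001 -0.1652]
linex err -0.0002863468189565621
```

View pics/s16.png

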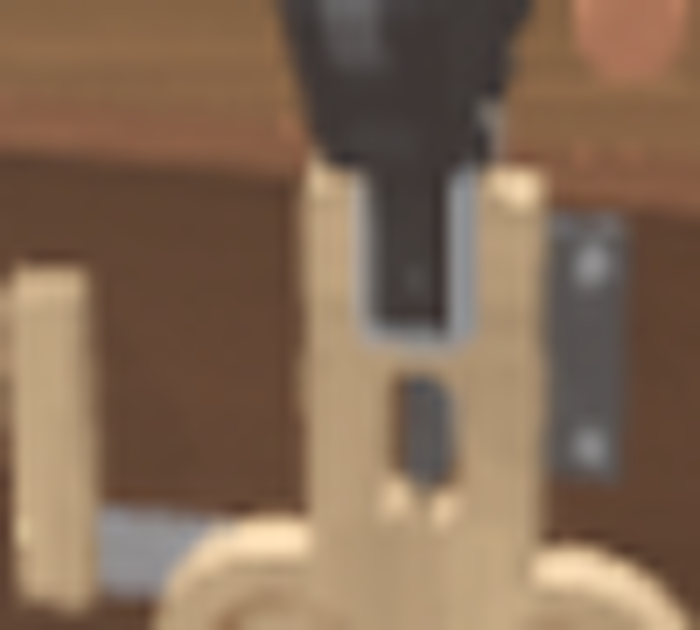

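Emit:
{"fn": "carry_out", "kwargs": {"increments": [[1,0,-0.05,0,0],[1,0,-0.05,0,0],[1,0,-0.05,0,0]]}}

```text
clock: 20.35
tool_pos: [0.5884, -0.2164, 0.2678]
orientation: [-3.142, -0.0, 2.966]
ft_force: [0.5, -0.5, -2.4]
gripper_width: 0.0112
```

Emit:
{"fn": "carry_out", "kwargs": {"increments": [[1,0,-0.05,0,0],[1,0,-0.05,0,0],[1,0,-0.05,0,0]]}}

```text
clock: 20.65
tool_pos: [0.5871, -0.2238, 0.2678]
orientation: [-3.142, 0.0, 2.966]
ft_force: [-0.2, 0.2, -1.4]
gripper_width: 0.0113
```

```bash
python3 -c "
from p import *
from h import *
st();p=bot.get_state()['tool_pos'];print('linex err',p[0]-(.6003+.176*(p[1]+.1504)))
grab('side');crop('side',250,90,300,135,14,'s17.png')"
```

```text
20.65 [ 0.5871 -0.2238  0.2678] [-179.9952    0.0016  169.9448] F [-0.1563  0.2135 -1.4146] T [-0.0127 -0.0141  0.0271] w 0.01128483881301122 j [-0.3642  0.4177  0.287   1.44   -0.0001 -0.1887]
linex err -0.00030133053952974276
```

View pics/s17.png

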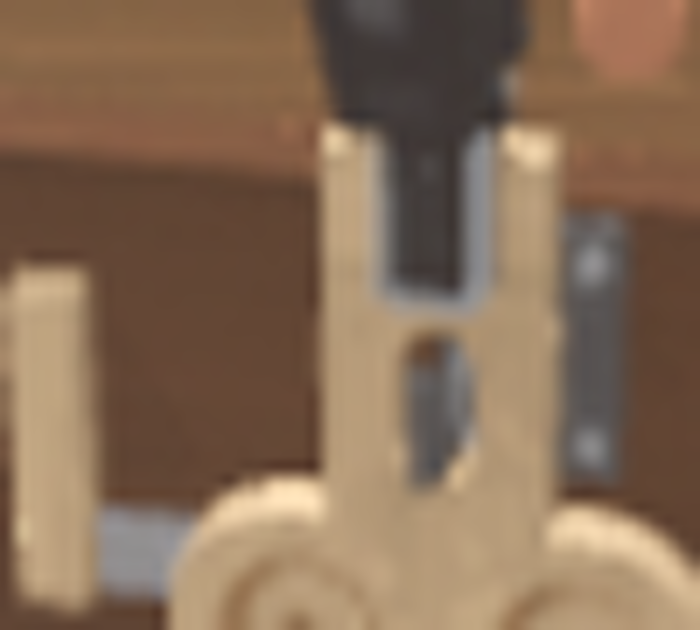

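Emit:
{"fn": "carry_out", "kwargs": {"increments": [[1,0,-0.06,0,0],[1,0,-0.06,0,0],[1,0,-0.06,0,0],[1,0,-0.06,0,0],[1,0,-0.06,0,0],[1,0,-0.06,0,0]]}}

```text
clock: 21.3
tool_pos: [0.5839, -0.2416, 0.2678]
orientation: [-3.141, -0.0, 2.966]
ft_force: [-0.8, -0.1, -0.1]
gripper_width: 0.0117
```

Emit:
{"fn": "carry_out", "kwargs": {"increments": [[1,0,-0.06,0,0],[1,0,-0.06,0,0],[1,0,-0.06,0,0],[1,0,-0.06,0,0],[1,0,0,0,0]]}}

```text
clock: 21.8
tool_pos: [0.5818, -0.2535, 0.2678]
orientation: [-3.141, -0.0, 2.966]
ft_force: [-0.7, 0.1, -1.2]
gripper_width: 0.0114
```

Emit:
{"fn": "carry_out", "kwargs": {"increments": [[1,0,0,0.1,0],[1,0,0,0.1,0],[1,0,0,0.08,0],[1,0,0,0.04,0],[1,0,0,0,0]]}}

```text
clock: 22.3
tool_pos: [0.5817, -0.253, 0.2513]
orientation: [3.142, -0.001, 2.966]
ft_force: [-0.3, 0.7, -1.5]
gripper_width: 0.0113
```

Emit:
{"fn": "carry_out", "kwargs": {"increments": [[1,0,0,0.02,0],[1,0,0,0.02,0],[1,0,0,0,0]]}}

```text
clock: 22.6
tool_pos: [0.5818, -0.2531, 0.2498]
orientation: [-3.141, 0.0, 2.966]
ft_force: [-0.8, 0.1, -1.0]
gripper_width: 0.0113
```

Emit:
{"fn": "carry_out", "kwargs": {"increments": [[1,0,0,0.02,0],[1,0,0,0,0]]}}

```text
clock: 22.8
tool_pos: [0.5819, -0.2531, 0.2488]
orientation: [-3.141, -0.0, 2.966]
ft_force: [0.3, 0.4, -1.7]
gripper_width: 0.0108
```

Emit:
{"fn": "carry_out", "kwargs": {"increments": [[1,0,0,0.02,0],[1,0,0,0,0]]}}

```text
clock: 23.0
tool_pos: [0.5818, -0.2531, 0.2477]
orientation: [-3.142, -0.0, 2.966]
ft_force: [-1.0, 0.4, -1.1]
gripper_width: 0.0114
```

Emit:
{"fn": "carry_out", "kwargs": {"increments": [[1,0,0,0.015,0],[1,0,0,0,0]]}}

```text
clock: 23.2
tool_pos: [0.5818, -0.2532, 0.247]
orientation: [-3.141, -0.0, 2.966]
ft_force: [-0.8, -0.2, -1.2]
gripper_width: 0.0114
```

Emit:
{"fn": "carry_out", "kwargs": {"increments": [[1,0,0,0.015,0],[1,0,0,0,0]]}}

```text
clock: 23.4
tool_pos: [0.5819, -0.2531, 0.2463]
orientation: [-3.141, -0.0, 2.966]
ft_force: [0.2, -0.1, -0.3]
gripper_width: 0.0115
```

```bash
python3 -c "
from p import *
st()"
```

```text
23.4 [ 0.5819 -0.2531  0.2463] [-179.9946   -0.002   169.9481] F [ 0.1614 -0.0805 -0.2748] T [-0.0014 -0.0142  0.0149] w 0.011476955887629422 j [-0.4103  0.4329  0.2567  1.3946 -0.0001 -0.2349]
```

Emit:
{"fn": "carry_out", "kwargs": {"increments": [[1,0,0,0.01,0],[1,0,0,0,0]]}}

```text
clock: 23.6
tool_pos: [0.5819, -0.2532, 0.246]
orientation: [-3.141, 0.0, 2.966]
ft_force: [0.0, 0.1, 0.5]
gripper_width: 0.0114
```

Emit:
{"fn": "carry_out", "kwargs": {"increments": [[1,0,0,0.01,0],[1,0,0,0,0]]}}

```text
clock: 23.8
tool_pos: [0.5819, -0.2532, 0.2458]
orientation: [-3.141, 0.001, 2.966]
ft_force: [-0.9, -0.5, 3.8]
gripper_width: 0.0113
```

Emit:
{"fn": "carry_out", "kwargs": {"increments": [[1,0,0,-0.006,0],[0.85,0,0,0,0],[0.8,0,0,0,0],[0.7,0,0,0,0],[0.6,0,0,0,0],[0.5,0,0,0,0],[0.4,0,0,0,0],[0.4,0,0,0,0]], "force": 20}}

```text
clock: 24.6
tool_pos: [0.5818, -0.2532, 0.2455]
orientation: [-3.142, -0.0, 2.966]
ft_force: [0.6, -0.4, 0.1]
gripper_width: 0.0259
```

```bash
python3 -c "
from p import *
from h import *
st()
grab('side');crop('side',230,70,320,170,6,'s18.png')"
```

```text
24.6 [ 0.5818 -0.2532  0.2455] [-179.996    -0.0143  169.9459] F [ 0.6224 -0.3907  0.1202] T [-0.009   0.0245 -0.0112] w 0.025915081724186363 j [-0.4103  0.4331  0.2551  1.393  -0.0001 -0.2349]
```

View pics/s18.png

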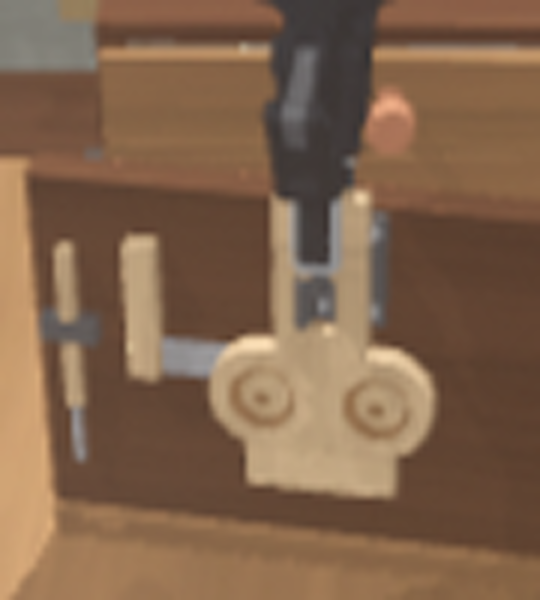

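Pattern hangs upright. Retreat straight up, then out of the way.

Emit:
{"fn": "carry_out", "kwargs": {"increments": [[0.4,0,0,-0.05,0],[0.4,0,0,-0.1,0],[0.4,0,0,-0.2,0],[0.4,0,0,-0.2,0],[0.4,0,0,-0.3,0],[0.4,0,0,-0.4,0],[0.4,0,0,-0.4,0],[0.4,0,0.5,-0.1,0],[0.4,0,0.5,0,0],[0.4,0,0.5,0,0],[0.4,0,0.5,0,0]]}}

```text
clock: 25.75
tool_pos: [0.5995, -0.1539, 0.3343]
orientation: [-3.141, 0.001, 2.966]
ft_force: [0.0, 0.8, 0.3]
gripper_width: 0.0256
```

Emit:
{"fn": "carry_out", "kwargs": {"increments": [[0.4,0,0.5,0,0],[0.4,0,0.5,0,0],[0.4,0,0.5,0,0],[0.4,0,0.5,0,0],[0.4,0,0.5,0,0],[0.4,0,0,0,0],[0.4,0,0,0,0],[0.4,0,0,0,0],[0.4,0,0,0,0]]}}

```text
clock: 26.65
tool_pos: [0.6211, -0.0325, 0.3334]
orientation: [-3.141, 0.0, 2.965]
ft_force: [0.5, -0.3, 0.7]
gripper_width: 0.0255
```

```bash
python3 - <<'E'
from p import *
from h import *
st()
P=np.median([ (grab('side'),cloud('side'))[1] for i in range(3)],0)
grab('top');crop('top',350,150,440,230,8,'t19.png');crop('side',230,70,320,170,6,'s19.png');crop('side',0,0,560,420,1,'s20.png')
S=P[85:165,250:310].reshape(-1,3)
S=S[(abs(S[:,1]+.245)<.02)&(S[:,2]>.08)]
A=np.c_[S[:,0],S[:,2],np.ones(len(S))];m=np.ones(len(S),bool)
for i in range(8):
    k=np.linalg.lstsq(A[m],S[m,1],rcond=None)[0];m=abs(S[:,1]-A@k)<.003
print('plane',k,m.sum());F=S[m]
for z0 in np.arange(.11,.26,.015):
    s=F[abs(F[:,2]-z0)<.007]
    if len(s):print(round(z0,3),s[:,0].min(),s[:,0].max(),(s[:,0].min()+s[:,0].max())/2,s[:,1].mean())
E
```

```text
26.65 [ 0.6211 -0.0325  0.3334] [-179.991     0.02    169.8852] F [ 0.4924 -0.2699  0.7237] T [-0.0275 -0.0036  0.0067] w 0.025524593676165025 j [-0.0522  0.4067  0.4351  1.5988 -0.0002  0.1244]
plane [-0.1752 -0.0244 -0.1382] 1057
0.11 0.5457720519596704 0.6170813046156112 0.5814266782876407 -0.242719070496812
0.125 0.5376600847518003 0.6314771420262596 0.58456861338903 -0.24382810175235667
0.14 0.5294435820584954 0.6340482247639241 0.5817459034112098 -0.2432530030365991
0.155 0.5295740221211493 0.6339151406878616 0.5817445814045055 -0.2434432517951702
0.17 0.5357277637281566 0.6275248083835662 0.5816262860558614 -0.24427687245214785
0.185 0.5615258486012842 0.6042260315201614 0.5828759400607229 -0.24463250610782836
0.2 0.5617887476341822 0.6039961837585152 0.5828924656963487 -0.24502595058625884
0.215 0.5619585807163798 0.6038301203979036 0.5828943505571418 -0.2455071430769058
0.23 0.562167850511436 0.6036696095674859 0.5829187300394609 -0.24590852733847873
0.245 0.5623800138463589 0.6034670894997344 0.5829235516730467 -0.24626892280960516
```

View pics/s19.png

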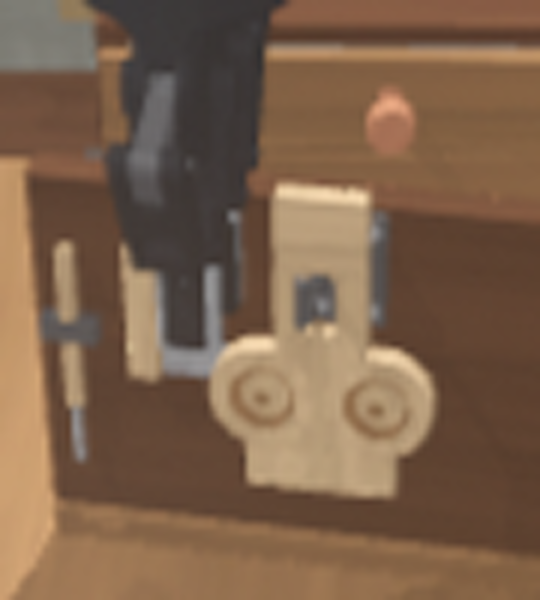

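View pics/t19.png

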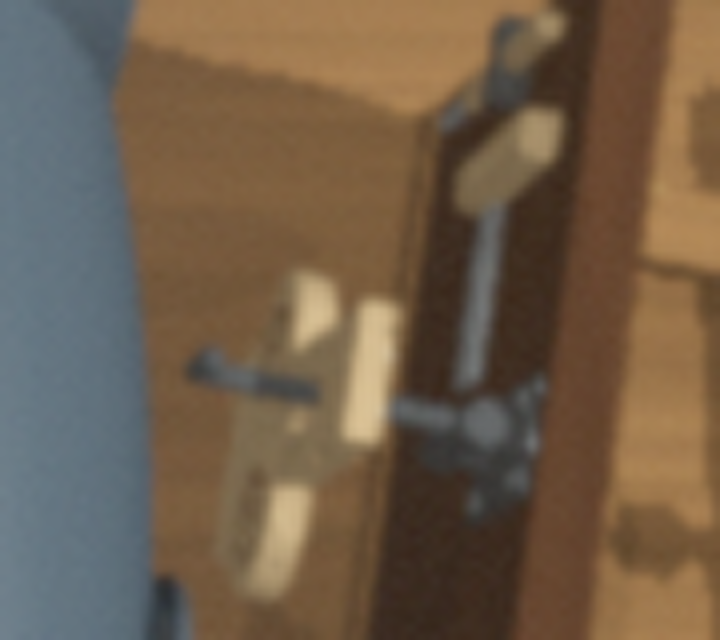

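View pics/s20.png

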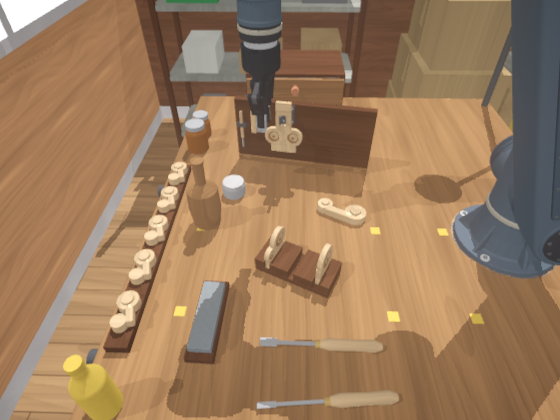

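```bash
python3 -c "
from h import *
print(bot.finish_job())"
```

```text
the job is handed in; nothing more can be done
None
```

The pattern is hanging on the hook, released and clear of the gripper, and the job was handed in at about 27 s. The hand-in reports no verdict.

- **Hook:** I pinched the prong from above and swung it slowly round to its stop. The side force rose from about 4 to 11 N there. The top picture then showed the arm at about 80° in world axes, which is square to the board.
- **Pattern:** The tall pattern was in the middle slot. I lifted it out, passed it over the prong with no contact felt, and lowered it 45–47 mm out from the pin. The arm was felt at about 4–5 N, against the 12 N limit, and I eased off before opening the fingers.
- **Bend:** It is small and upward. The depth readings suggested about 0.03 rad, and the pattern hangs about 0.024 rad off upright.
- **Last checks:**
  - The pattern's face is parallel to the board, the pattern is centred on the arm and behind the prong, and the gripper is well clear.
  - I saw no change in the other objects in the last side picture, but I did not measure their positions.
- **Disagreements:**
  - The side camera reads about 3 mm too high in y compared with the top camera and the tool, so I allowed for that.
  - At the stop, the tool stood about 6 mm past where I expected the prong. I put that down to the bar slipping in the pads, since the top picture showed the hook square.

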